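# Load and sign off the grain analyser's card rack

## Robot

A 6-joint arm with a two-finger parallel gripper is mounted at the origin on the work surface. World frame = base frame: x ahead of the robot, y to its left, z up, the work surface at z = 0. Lengths are in mm, angles in degrees, forces in N, time in s.
With the tool pointing down it reaches from about 425 to 925 mm from the base axis. Payload 12.5 kg.
Tool frame: the origin (TCP) lies midway between the tips of the shut fingers; the grasp point (between the pads) lies 19 mm behind it; z points along the fingers, y is the line along which they close (so a half turn about z gives the same grasp; the last joint's range is limited). The gripper opens to 85 mm and grips with 20 to 120 N. Pads are 22 mm wide; open, the fingers measure 114 mm over their backs; the gripper's body (76 mm by 85 mm) begins 54 mm behind the grasp point. The pads swing forward as they close: fully open they stand 13 mm farther back than shut.
Start: joints at [61.043, 28.126, 89.318, -0, 62.55, -6.05], TCP at [243.256, 575.736, 231.327] pointing down, gripper open.
Joint ranges: [-177.58, 177.58], [-47.91, 125.51], [2.72, 160], [-65.01, 245.01], [3.68, 167.84], [-153.87, 153.87]. Speed limits (degrees/s): [127.2, 127.2, 159.86, 180, 180, 180].

## Interface

Orientations are given as [roll, pitch, yaw] about the fixed x, y, z axes, in that order (R = Rz(yaw) Ry(pitch) Rx(roll)).
In Python, from plant import r gives the robot as it stands. The module is installed in compiled form; this text tells all that it offers.
- The arm moves only by the shell command python3 -m inch 'ROWS' [FORCE]. ROWS is text: rows parted by semicolons, each of 7 numbers parted by spaces: the shift along the tool's x, y, z in cm, then the turn, a rotation vector about the tool's x, y, z in degrees, then the opening in per cent of the stroke, from 0 (shut) to 100 (fully open). In form: dx dy dz ax ay az grip; .... A call has 1 to 10 rows; each row is the pose to reach, as a shift and turn from the pose commanded when the call began, along the tool's axes at that moment; what a row does not reach only later rows make up. A row lasts 1/12 s, in which the tool goes at most 41.7 mm and 7.16 degrees, less where a joint would pass 70% of its speed; a pose out of reach is approached as far as the arm can. A call with a gripper value outside its range is refused whole. The fingers move at their own pace and stop on an object; FORCE is the grip in N (left out, the last holds). Time passes only in rows, so rows that repeat a pose let the fingers close. It gives the time, the measured TCP pose, the force, the opening and the grip force at its end, in the units of the state.
- r.sense(): the state, without advancing time (a new reading comes with each control period).
- r.grab_frame(name): name is "side" or "top" or "wrist"; returns the picture (400x640x3 uint8, red, green, blue); there is no depth.
- r.camera_params(name): a dict with "fov_y" (degrees; the focal length in pixels is half the picture's height over the tangent of half this angle, whatever the lens; pixels are square), "cx", "cy" (the principal point, pixels), "extrinsics" (4x4, takes a point from camera to world coordinates); the wrist camera has in their place "mount" (4x4, takes a point from camera to tool coordinates, whose origin is the TCP and whose axes are the flange's). Camera axes: x right, y up, looking along -z (the intrinsics and any distortion apply to the point x, -y, -z); pixel columns grow to the right and rows downward; lengths in mm; the calibration is good to about 2 mm. A picture is of the moment at which its call begins: read the wrist's pose just before it. camera_params takes no time and is no camera call.
- r.sign_off(): hands the job in; it is judged then, once.
The state is a dict: "time_s": time; "joints": joint angles; "joint_velocities": joint speeds; "tau": joint torques, N m; "position": TCP position; "orientation": TCP orientation; "contact_force": force on the tool from outside, world axes, zero at the start; "torque": the same for the moment, N m; "finger_gap": finger opening in mm; "gripper_force": force on a finger pad.
Only numpy, scipy, OpenCV 4.12 (cv2) and the standard library are available. Lean on these libraries where they do the work, as an engineer would, in place of code of your own. Each camera call takes 0.05 s, during which the arm holds its last target. There are 200 camera calls.

## Task

Slide every loose measuring card, connector edge first, into the rack slot marked with its own colour, and swing both of that slot's levers fully home so that the card is seated. When all the cards on the bench are locked in, take the green clip off its parking stand and let it close, upright and well down, on the middle of the rack's steel tag plate. Do not disturb the bowl, the bottle or the tin.

Things in the scene. Friction and masses are not known exactly. Their poses are not given: they have to be found in the camera images.
- card_blue: measuring card: dark green board 120 (x) x 80 x 4 mm lying flat, with a blue grip block 48 (x) x 36 (y) mm in its middle, from 4 to 48 mm above the underside. Origin: centre of the underside; x points to the connector edge (brass strip), which enters the slot first; z up. About 0.2 kg. May be absent.
- card_yellow: measuring card: dark green board 120 (x) x 80 x 4 mm lying flat, with a yellow grip block 48 (x) x 36 (y) mm in its middle, from 4 to 48 mm above the underside. Origin: centre of the underside; x points to the connector edge (brass strip), which enters the slot first; z up. About 0.2 kg. May be absent.
- card_white: measuring card: dark green board 120 (x) x 80 x 4 mm lying flat, with a white grip block 48 (x) x 36 (y) mm in its middle, from 4 to 48 mm above the underside. Origin: centre of the underside; x points to the connector edge (brass strip), which enters the slot first; z up. About 0.2 kg. May be absent.
- slot_blue (a point): origin of the blue card when seated; x is the sliding direction (away from the robot), z up. The rack floor the card slides on is level with this point, 12 mm above the table, from 105 mm before it to the rear. Two card guides: walls 41.5 mm either side of the centre line, lips 5 mm over the card's edges and 7 mm above the floor (tops 11 mm), from 47 mm before the point on; open between.
- lever_blue_left (a joint): left ejector lever of the blue slot: 0 = out, pointing to the robot, 1.66 = home across the card's rear edge; turns counter-clockwise from above about a pin at x -65, y +51 mm from slot_blue. Stays where left; 3 to 6 N at the peg moves it. Its last 0.6 rad push the card the final 7 mm home. Arm top 22 mm above the table; above 0.13 it may block a card going in.
- peg_blue_left (a point): top centre of the blue upright peg at that lever's end: 12 mm across, 32 mm tall, top 54 mm above the table, 35 mm from the pin. At home it is at x -65, y +16 mm from slot_blue
- lever_blue_right (a joint): right ejector lever of the blue slot: 0 = out, pointing to the robot, 1.66 = home across the card's rear edge; turns clockwise from above about a pin at x -65, y -51 mm from slot_blue. Stays where left; 3 to 6 N at the peg moves it. Its last 0.6 rad push the card the final 7 mm home. Arm top 22 mm above the table; above 0.13 it may block a card going in.
- peg_blue_right (a point): top centre of the blue upright peg at that lever's end: 12 mm across, 32 mm tall, top 54 mm above the table, 35 mm from the pin. At home it is at x -65, y -16 mm from slot_blue
- slot_yellow (a point): origin of the yellow card when seated; x is the sliding direction (away from the robot), z up. Guides as for slot_blue. In each slot a sprung contact block meets the connector edge 7 mm short of the seat and pushes back with 2 N there, 5.5 N at the seat: a card not locked by its levers springs back. Marked yellow on the rear bar and front edge.
- lever_yellow_left (a joint): left ejector lever of the yellow slot: 0 = out, pointing to the robot, 1.66 = home across the card's rear edge; turns counter-clockwise from above about a pin at x -65, y +51 mm from slot_yellow. Stays where left; 3 to 6 N at the peg moves it. Its last 0.6 rad push the card the final 7 mm home. Arm top 22 mm above the table; above 0.13 it may block a card going in.
- peg_yellow_left (a point): top centre of the yellow upright peg at that lever's end: 12 mm across, 32 mm tall, top 54 mm above the table, 35 mm from the pin. At home it is at x -65, y +16 mm from slot_yellow
- lever_yellow_right (a joint): right ejector lever of the yellow slot: 0 = out, pointing to the robot, 1.66 = home across the card's rear edge; turns clockwise from above about a pin at x -65, y -51 mm from slot_yellow. Stays where left; 3 to 6 N at the peg moves it. Its last 0.6 rad push the card the final 7 mm home. Arm top 22 mm above the table; above 0.13 it may block a card going in.
- peg_yellow_right (a point): top centre of the yellow upright peg at that lever's end: 12 mm across, 32 mm tall, top 54 mm above the table, 35 mm from the pin. At home it is at x -65, y -16 mm from slot_yellow
- slot_white (a point): origin of the white card when seated; x is the sliding direction (away from the robot), z up. Guides and contact block as for the other slots. Slots lie 135 mm apart. Marked white on the rear bar and front edge.
- lever_white_left (a joint): left ejector lever of the white slot: 0 = out, pointing to the robot, 1.66 = home across the card's rear edge; turns counter-clockwise from above about a pin at x -65, y +51 mm from slot_white. Stays where left; 3 to 6 N at the peg moves it. Its last 0.6 rad push the card the final 7 mm home. Arm top 22 mm above the table; above 0.13 it may block a card going in.
- peg_white_left (a point): top centre of the white upright peg at that lever's end: 12 mm across, 32 mm tall, top 54 mm above the table, 35 mm from the pin. At home it is at x -65, y +16 mm from slot_white
- lever_white_right (a joint): right ejector lever of the white slot: 0 = out, pointing to the robot, 1.66 = home across the card's rear edge; turns clockwise from above about a pin at x -65, y -51 mm from slot_white. Stays where left; 3 to 6 N at the peg moves it. Its last 0.6 rad push the card the final 7 mm home. Arm top 22 mm above the table; above 0.13 it may block a card going in.
- peg_white_right (a point): top centre of the white upright peg at that lever's end: 12 mm across, 32 mm tall, top 54 mm above the table, 35 mm from the pin. At home it is at x -65, y -16 mm from slot_white
- rack_plate (a point): top centre of the rack's upright steel tag plate, at the rack's right end: 60 mm long (this point's x) x 8 mm thick (y), standing 45 mm above the rack floor; top 57 mm above the table
- clip: green sprung clip, 34 mm wide (x), 75 g, jaws down. Origin on its hinge pin, z up. Two tails rise 42 mm above the pin, leaning apart, 43 mm over their outsides at the top; jaws reach 30 mm below it. Squeeze the tails along y until parallel at the stop (18 mm over all): the jaws gape 24 mm. It starts on a plate like the rack's on a grey stand (90 x 70 x 12 mm); pin 10 mm above its top
- clip_jaw (a joint): opening of the clip: 0 = gripping an 8 mm plate (about 6 N), 0.56 = fully squeezed open (4 N on the tails at first, about 10 N fully), -0.25 = shut on nothing
- bowl: steel bowl, 100 mm across, 45 mm high, bystander; origin at the centre of its underside
- bottle: clear plastic bottle with red cap, 64 mm across, 150 mm high, bystander; origin at the centre of its underside
- tin: metal sample tin, 76 mm across, 90 mm high, bystander; origin at the centre of its underside
There are look-alikes about, which are no part of the job. There is more than one size of the clip; the job needs the smallest.

How it is judged:
By the outcome, as a careful person would: the job done as asked, in the order asked, and still so for the second after the job is handed in, with the robot touching nothing.
Of card_blue, card_yellow, card_white only 2 to 3 are there at a start; the rules pass over those that are not, and their reading is None.
At some moment in a run one of card_blue, card_yellow, card_white may be knocked a few centimetres aside while the robot is not near it.
It also fails if it takes over 210 s, if anything falls off the work surface, if the arm or the gripper's body presses on something with over 40 N, if the wrist force passes 120 N, or if a joint passes its speed limit or range.

## Working session

There is one attempt and no reset: what is moved stays moved. The work goes in short steps, Python scripts to look and compute and a shell command to move; the robot and the scene stay as the last step left them, time stands still between calls to the robot, and variables do not carry over. Pictures are saved under pics/ and viewed, at most 14 in all, crops included, and the job is handed in when it is done.

```bash
mkdir -p pics; python3 - <<'E'
from plant import r
import cv2,numpy as np
np.set_printoptions(precision=4,suppress=True)
for n in ("top","side","wrist"):
    print(n,r.camera_params(n))
for n in ("top","side"):
    cv2.imwrite(f"pics/{n}0.png",cv2.cvtColor(r.grab_frame(n),cv2.COLOR_RGB2BGR))
print(r.sense())
E
```

```text
top {'fov_y': 56.57881398902953, 'cx': 316.10621098400657, 'cy': 200.34974598093373, 'extrinsics': array([[  -0.0099,    0.974 ,   -0.2263,  357.7544],
       [  -0.9999,   -0.0104,   -0.0009,  -41.1898],
       [  -0.0033,    0.2263,    0.9741, 1058.3709],
       [   0.    ,    0.    ,    0.    ,    1.    ]])}
side {'fov_y': 42.28571536940072, 'cx': 320.09284390969214, 'cy': 189.83061994753635, 'extrinsics': array([[    0.9177,     0.2379,    -0.3181,    62.2442],
       [   -0.3971,     0.5652,    -0.7231, -1224.1971],
       [    0.0077,     0.7899,     0.6131,  1057.2876],
       [    0.    ,     0.    ,     0.    ,     1.    ]])}
wrist {'fov_y': 65.65799242076653, 'cx': 321.8063206953875, 'cy': 197.09572841972948, 'mount': array([[   0.0003,    0.9609,    0.2768,   70.4683],
       [   1.    ,    0.0001,   -0.0013,   -2.2551],
       [  -0.0012,    0.2768,   -0.9609, -142.1001],
       [   0.    ,    0.    ,    0.    ,    1.    ]])}
{'time_s': 0.1, 'joints': array([61.0434, 28.1595, 89.348 ,  0.0002, 62.5504, -6.0507]), 'joint_velocities': array([-0.035 ,  0.0031, -0.0217,  0.0045,  0.0646, -0.0142]), 'tau': array([  0.0027, -61.9436, -26.2019,  -0.0001,   0.003 ,   0.    ]), 'position': array([243.1382, 575.5342, 230.7913]), 'orientation': array([-179.9425,   -0.0063,  157.0939]), 'contact_force': array([0.7235, 0.0413, 0.0305]), 'torque': array([ 0.0229, -0.0006, -0.0322]), 'gripper_force': 0.0, 'finger_gap': 85.47601315309332}
```

View pics/top0.png

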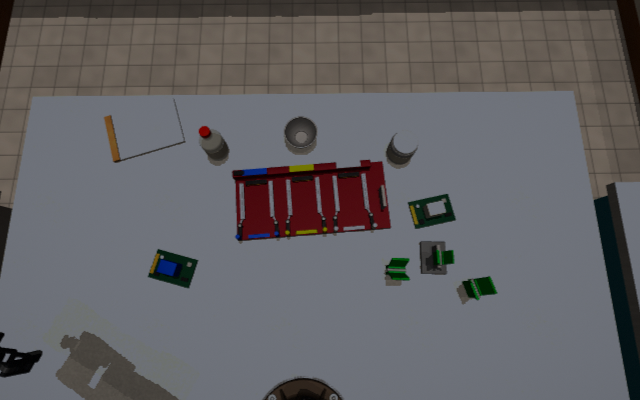

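View pics/side0.png

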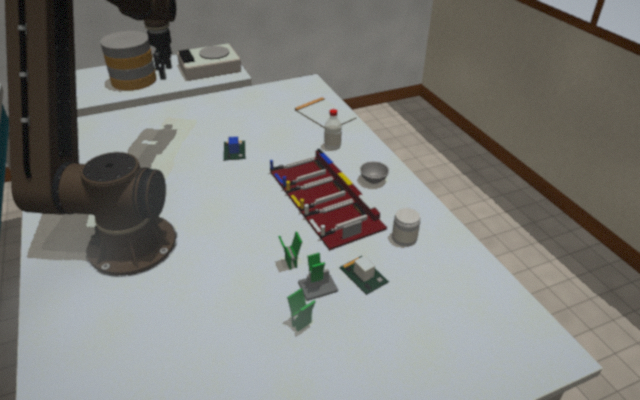

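The top view shows the blue card at (173,268), the white card at (432,211) and no yellow card. The rack runs from (235,170) to (390,235). There are three green clips, at (397,269), on the grey stand at (440,257), and at (480,288). I'll measure coarsely and enlarge the view.

```bash
cat > h.py <<'E'
import numpy as np, cv2, json
from plant import r
from scipy.spatial.transform import Rotation as R
np.set_printoptions(precision=1,suppress=True)
def cam(n,st=None):
    p=r.camera_params(n); f=200/np.tan(np.radians(p["fov_y"]/2))
    if "mount" in p:
        st=st or r.sense(); T=np.eye(4); T[:3,:3]=R.from_euler("xyz",st["orientation"],degrees=True).as_matrix(); T[:3,3]=st["position"]
        return f,p["cx"],p["cy"],T@p["mount"]
    return f,p["cx"],p["cy"],p["extrinsics"]
def shot(n,name=None):
    c=cam(n); im=cv2.cvtColor(r.grab_frame(n),cv2.COLOR_RGB2BGR)
    if name: cv2.imwrite(f"pics/{name}.png",im); np.savez(f"pics/{name}.npz",f=c[0],cx=c[1],cy=c[2],T=c[3])
    return im,c
def load(name):
    z=np.load(f"pics/{name}.npz"); return cv2.imread(f"pics/{name}.png"),(float(z["f"]),float(z["cx"]),float(z["cy"]),z["T"])
def ray(c,uv):
    f,cx,cy,T=c; d=T[:3,:3]@np.array([(uv[0]-cx)/f,-(uv[1]-cy)/f,-1]); return T[:3,3],d
def onz(c,uv,z):
    o,d=ray(c,uv); return o+d*(z-o[2])/d[2]
def proj(c,P):
    f,cx,cy,T=c; q=T[:3,:3].T@(np.asarray(P,float)-T[:3,3]); return np.array([cx+f*q[0]/-q[2],cy-f*q[1]/-q[2]])
def tri(*cu):
    A=np.zeros((3,3));b=np.zeros(3)
    for c,uv in cu:
        o,d=ray(c,uv); d=d/np.linalg.norm(d); M=np.eye(3)-np.outer(d,d); A+=M;b+=M@o
    return np.linalg.solve(A,b)
def mask(im,col):
    h=cv2.cvtColor(im,cv2.COLOR_BGR2HSV); lo,hi={"blue":((110,150,60),(130,255,255)),"yellow":((22,150,80),(35,255,255)),"green":((50,150,40),(75,255,255)),"red":((0,120,40),(8,255,255)),"board":((50,60,15),(85,255,90)),"brass":((12,120,90),(24,255,255))}[col]
    return cv2.inRange(h,lo,hi)
def blobs(m,amin=15):
    n,l,s,c=cv2.connectedComponentsWithStats(m)
    return [(c[i],s[i][4],s[i][:4]) for i in range(1,n) if s[i][4]>=amin]
def row(P,yaw,grip):
    "row for TCP target P pointing down with yaw, from the measured pose"
    st=r.sense(); R0=R.from_euler("xyz",st["orientation"],degrees=True)
    d=R0.inv().apply(np.asarray(P)-st["position"])/10
    best=min((R0.inv()*R.from_euler("xyz",[180,0,yaw],degrees=True)).as_rotvec(degrees=True).tolist() for _ in [0])
    print("row:",np.round(d,2),np.round(best,2),grip," rows>=%.1f/%.1f"%(np.linalg.norm(d)/4.17,np.linalg.norm(best)/7.16))
E
python3 - <<'E'
from h import *
t,c=cv2.imread("pics/top0.png"),cam("top")
for col in ("blue","yellow","green","red","brass"):
    for cc,a,b in blobs(mask(t,col)): print(col,cc,a,b,onz(c,cc,20)[:2])
a=cv2.resize(t[155:315,225:515],None,fx=2.7,fy=2.7,interpolation=cv2.INTER_CUBIC); a=cv2.convertScaleAbs(a,alpha=1.5)
cv2.imwrite("pics/crop1.png",a)
E
```

```text
blue [254.6 171.4] 145 [242 168  25   8] [687.9 138.8]
blue [276.  232.6] 17 [274 231   5   5] [507.   73.5]
blue [258.8 235.3] 74 [248 233  22   5] [500.  121.7]
blue [166.5 267.3] 229 [157 259  20  17] [413.9 374.2]
yellow [300.8 167.7] 143 [289 164  25   8] [697.6   3.6]
yellow [413.8 214.5] 57 [410 206   8  18] [ 554.7 -317.2]
yellow [306.  231.5] 67 [296 230  21   4] [509.4 -10.7]
green [437.7 256.9] 34 [436 250   4  14] [ 434.9 -375.1]
green [442.6 257.3] 27 [442 251   3  14] [ 433.6 -388.5]
green [452.  256.3] 22 [451 250   3  13] [ 436.1 -415. ]
green [400.2 259. ] 41 [392 258  17   3] [ 430.2 -271. ]
green [396.8 266.7] 40 [388 266  17   3] [ 409.1 -260.5]
green [396.1 271.8] 32 [388 271  17   3] [ 395.5 -257.8]
green [400.4 278.1] 44 [392 277  17   3] [ 378.3 -268.4]
green [492. 285.] 41 [488 277   9  17] [ 357.5 -516.2]
green [477.7 286.7] 42 [474 279   9  16] [ 353.4 -477. ]
green [473.8 290.6] 50 [470 281   9  19] [ 343.2 -465.4]
red [204.  131.1] 92 [199 126  11  12] [816.1 294.3]
brass [111.6 138. ] 283 [105 116  15  45] [797.  569.4]
brass [154.1 263. ] 54 [150 254   9  19] [426.1 409.4]
```

View pics/crop1.png

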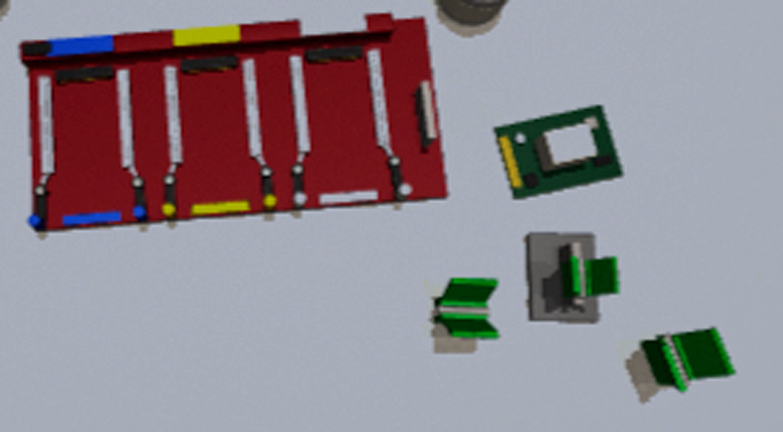

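The crop shows all six levers out. The blue and white card connectors both point left, towards +y. The clip candidates in the top view are (397,269) and (480,288), both standing loose on the table and about 17 px wide, and (440,257) on the grey stand, about 14 px wide. The one on the stand is the smallest and is the parked one, so it is the one I need. Next I'll fly to a view of the rack.

```bash
python3 - <<'E'
s=open('h.py').read()
i=s.index("    best=min"); s=s[:i]+'''    best=(R0.inv()*R.from_euler("xyz",[180,0,yaw],degrees=True)).as_rotvec(degrees=True)
    print("at",st["position"],st["orientation"],"F",st["contact_force"],"gap %.1f t %.1f"%(st["finger_gap"],st["time_s"]))
    print("row:",np.round(d,2),np.round(best,2),grip," rows>=%.1f/%.1f"%(np.linalg.norm(d)/4.17,np.linalg.norm(best)/7.16))
'''
open('h.py','w').write(s)
from h import *
row([515,5,260],4,100)
E
```

```text
at [243.1 575.5 230.8] [-179.9   -0.   157.1] F [0.7 0.  0. ] gap 85.5 t 0.1
row: [-47.2 -42.   -2.9] [ -0.    0.1 153.1] 100  rows>=15.2/21.4
```

```bash
X='-47.2 -42 -2.9 0 0 70 100'; python3 -m inch '-47.2 -42 -2.9 0 0 70 100;-47.2 -42 -2.9 0 0 70 100;-47.2 -42 -2.9 0 0 70 100;-47.2 -42 -2.9 0 0 70 100;-47.2 -42 -2.9 0 0 70 100;-47.2 -42 -2.9 0 0 70 100;-47.2 -42 -2.9 0 0 70 100;-47.2 -42 -2.9 0 0 70 100;-47.2 -42 -2.9 0 0 70 100;-47.2 -42 -2.9 0 0 70 100'; python3 -c "
from h import *
row([515,5,260],4,100)"
```

```text
time_s: 0.93
position: [422.3, 197.9, 250.5]
orientation: [-180.0, -0.0, 86.7]
contact_force: [1.4, 1.0, 1.4]
finger_gap: 85.6
gripper_force: 0.0
at [422.3 197.9 250.5] [-180.    -0.    86.7] F [1.4 1.  1.4] gap 85.6 t 0.9
row: [-18.7  10.4  -0.9] [-0.  -0.  82.7] 100  rows>=5.1/11.6
```

```bash
python3 -m inch '-18.7 10.4 -.9 0 0 82 100;-18.7 10.4 -.9 0 0 82 100;-18.7 10.4 -.9 0 0 82 100;-18.7 10.4 -.9 0 0 82 100;-18.7 10.4 -.9 0 0 82 100;-18.7 10.4 -.9 0 0 82 100;-18.7 10.4 -.9 0 0 82 100;-18.7 10.4 -.9 0 0 82 100;-18.7 10.4 -.9 0 0 82 100;-18.7 10.4 -.9 0 0 82 100' >/dev/null; python3 -m inch '0 0 0 0 0 11 100;0 0 0 0 0 11 100;0 0 0 0 0 11 100;0 0 0 0 0 11 100'; python3 -c "
from h import *
im,c=shot('wrist','w1')
for col in ('blue','yellow','brass'):
    for cc,a,b in blobs(mask(im,col)): print(col,cc,a,b,onz(c,cc,12)[:2],onz(c,cc,54)[:2])
"
```

```text
time_s: 2.1
position: [516.3, 7.8, 259.2]
orientation: [-180.0, 0.0, 4.6]
contact_force: [-0.1, 0.3, 0.5]
finger_gap: 85.2
gripper_force: 0.0
blue [211.8   6.4] 871 [177   0  67  14] [683.4 142.4] [672.8 128.3]
blue [230.3 171. ] 226 [208 169  45   6] [498.6 122.1] [507.9 110.1]
blue [174.8 179.8] 37 [172 177   7   7] [481.3 193.3] [492.5 173.7]
blue [267.3 179.6] 42 [264 176   8   8] [491.2  74.6] [501.4  67.8]
blue [ 27.9 230. ] 973 [  8 214  41  34] [395.2 394.5] [415.8 353.2]
yellow [348.7  12.4] 178 [307   0  69  16] [689.7  -9.7] [678.4  -7.4]
yellow [333.3 171.6] 307 [312 168  48   8] [508.5  -9. ] [516.8  -6.8]
yellow [293.3 179.5] 55 [290 175   8  10] [494.   41.3] [503.9  38.1]
brass [312.7  11.8] 38 [306   0  23  16] [687.   30.4] [676.   28.3]
brass [375.5   8. ] 18 [374   0   3  16] [696.4 -38.9] [684.4 -33.5]
brass [337.2  15.2] 15 [332  15  12   2] [685.9   2.8] [675.    3.8]
brass [337.4  42.1] 87 [317  41  42   3] [658.6  -0. ] [650.7   1.2]
brass [445.4  43. ] 21 [438  42  14   3] [ 667.6 -123.1] [ 658.7 -108.6]
brass [475.   43.5] 18 [471  43   9   2] [ 669.9 -156.9] [ 660.7 -138.7]
brass [580.8 149.1] 142 [576 132   9  39] [ 562.  -314.6] [ 564.5 -279.5]
brass [337.3 168.6] 67 [312 167  49  10] [512.8 -13.7] [520.6 -11. ]
brass [294.8 174.2] 41 [289 172  11   6] [501.1  39.8] [510.2  36.7]
brass [378.3 175.3] 37 [375 173  11   7] [508.3 -66.9] [516.6 -58.4]
brass [ 15.3 199. ] 143 [ 12 188   8  23] [438.3 403.1] [454.2 360.9]
```

View pics/w1.png

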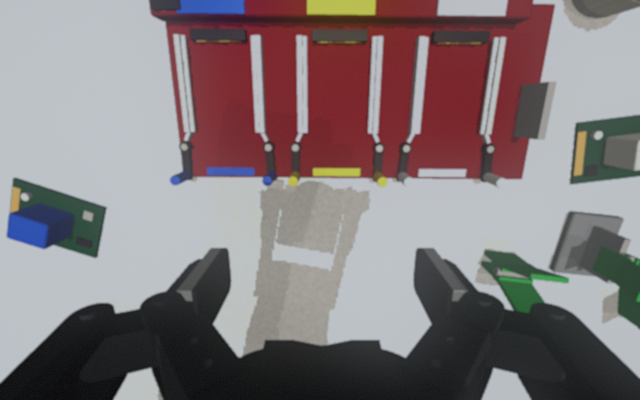

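The wrist picture shows the rack with all levers near out: blue pegs at (175,180) and (267,180), white pegs at (404,181) and (491,181). The guides run from row 35 to row 133. I'll measure the guides and pegs.

```bash
python3 - <<'E'
from h import *
im,c=load('w1')
h=cv2.cvtColor(im,cv2.COLOR_BGR2HSV)
m=cv2.inRange(h,(0,0,110),(180,70,255)); m[:28]=0; m[:,:170]=0; m[:,512:]=0; m[140:]=0
print(h[80,258],h[80,300],h[181,404],h[60,220])
for cc,a,b in blobs(m,60):
    x,y,w,hh=b
    sub=np.argwhere(m[y:y+hh,x:x+w])[:,::-1]+[x,y]
    P=np.array([onz(c,p,23)[:2] for p in sub])
    vx,vy,x0,y0=cv2.fitLine(P.astype(np.float32),cv2.DIST_HUBER,0,.01,.01).ravel()
    s=np.sign(vx); d=np.array([vx,vy])*s; n=np.array([-d[1],d[0]])
    t=(P-[x0,y0])@d; q=(P-[x0,y0])@n
    print(cc,a,"ang %.2f"%np.degrees(np.arctan2(d[1],d[0])),"front",np.array([x0,y0])+d*np.percentile(t,1),"rear",np.array([x0,y0])+d*np.percentile(t,99),"halfw",np.percentile(q,[3,97]))
E
python3 - <<'E'
import cv2
im=cv2.imread('pics/w1.png')[20:195,160:560]
cv2.imwrite('pics/crop2.png',cv2.resize(im,None,fx=2,fy=2,interpolation=cv2.INTER_CUBIC))
E
```

```text
[107  12 196] [110  12 196] [100   9 169] [177 162 126]
[183.8  84.2] 1311 ang 0.70 front [536.3 173. ] rear [650.  174.4] halfw [-9.7 13.6]
[257.5  84.9] 1140 ang 4.90 front [544.5  82.5] rear [656.3  92.1] halfw [-5.9  6.3]
[301.6  84.7] 1181 ang 2.97 front [549.3  34.1] rear [659.6  39.8] halfw [-6.5  6.5]
[374.8  85.4] 1226 ang 4.69 front [556.6 -51.7] rear [666.2 -42.7] halfw [-6.3  6.7]
[419.  86.] 1083 ang 3.54 front [ 559.4 -101.1] rear [669.4 -94.3] halfw [-6.   5.7]
[492.4  85.9] 1289 ang 4.53 front [ 567.6 -186.4] rear [ 676.1 -177.8] halfw [-6.8  7.1]
[173.  110.3] 454 ang -4.51 front [535.3 188. ] rear [627.3 180.8] halfw [-5.8  5.2]
```

View pics/crop2.png

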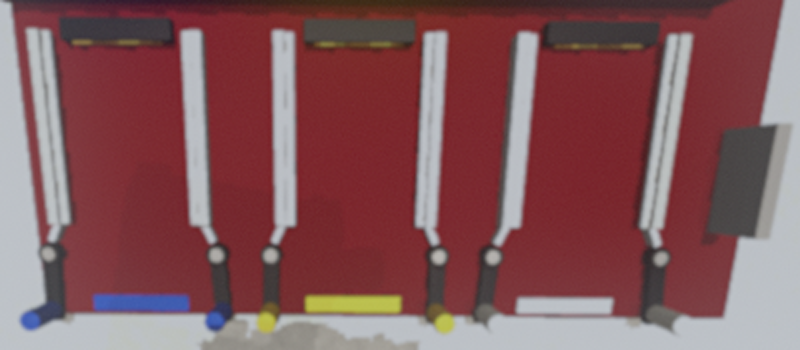

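```bash
cat >> h.py <<'E'
def fit2(model,pts):
    "rigid 2D fit: yaw, origin, residuals"
    m=np.asarray(model,float);p=np.asarray(pts,float);a=m-m.mean(0);b=p-p.mean(0)
    th=np.arctan2((a[:,0]*b[:,1]-a[:,1]*b[:,0]).sum(),(a*b).sum()); Q=np.array([[np.cos(th),-np.sin(th)],[np.sin(th),np.cos(th)]])
    t=p.mean(0)-Q@m.mean(0); return np.degrees(th),t,Q,p-(m@Q.T+t)
E
python3 - <<'E'
from h import *
im,c=load('w1'); g=cv2.cvtColor(im,cv2.COLOR_BGR2GRAY).astype(float); hsv=cv2.cvtColor(im,cv2.COLOR_BGR2HSV)
pts=[]
for x,y in [(50,254),(217,256),(271,256),(438,257),(493,257),(661,258)]:
    u,v=160+x/2,20+y/2; u0,v0=int(u)-5,int(v)-4
    w=np.clip(g[v0:v0+10,u0:u0+11]-110,0,None)*(hsv[v0:v0+10,u0:u0+11,1]<90); yy,xx=np.mgrid[v0:v0+10,u0:u0+11]
    pts.append(((w*xx).sum()/w.sum(),(w*yy).sum()/w.sum()))
print(np.array(pts))
M=[(-65,s*51+135*k) for k in (1,0,-1) for s in (1,-1)]
for z in (16,22,26,30):
    P=np.array([onz(c,p,z)[:2] for p in pts]); a,t,Q,res=fit2(M,P)
    print(z,"len %.1f"%np.linalg.norm(P[0]-P[5]),"yaw %.2f"%a,"slot_y",t,res.ravel())
for z in (10,12,14):
    f=[onz(c,p,z)[:2] for p in [(230.3,171),(335.5,171.5)]]; print(f)
E
```

```text
[[183.1 147. ]
 [267.7 147.2]
 [294.8 147.3]
 [379.  148.1]
 [406.1 148.2]
 [490.1 148.9]]
16 len 379.7 yaw 4.27 slot_y [604.3  -5.6] [-0.6  4.1  0.1  1.5  0.1  0.9  0.1 -1.2  0.2 -1.7  0.1 -3.6]
22 len 373.8 yaw 4.27 slot_y [605.   -5.2] [-0.3  1.1  0.2  0.2  0.2  0.1  0.  -0.4  0.1 -0.4 -0.1 -0.7]
26 len 369.9 yaw 4.27 slot_y [605.5  -5. ] [-0.2 -0.9  0.2 -0.7  0.2 -0.4 -0.   0.2  0.   0.5 -0.2  1.3]
30 len 365.9 yaw 4.27 slot_y [606.   -4.8] [-0.  -2.8  0.3 -1.6  0.3 -0.9 -0.1  0.7 -0.1  1.4 -0.4  3.2]
[array([498.2, 122.7]), array([508.5, -11.9])]
[array([498.6, 122.1]), array([508.9, -11.8])]
[array([499.1, 121.5]), array([509.2, -11.7])]
```

```bash
python3 -m inch '-8 -24 3 0 0 -70 100;-8 -24 3 0 0 -70 100;-8 -24 3 0 0 -70 100;-8 -24 3 0 0 -70 100;-8 -24 3 0 0 -70 100;-8 -24 3 0 0 -70 100;-8 -24 3 0 0 -70 100;-8 -24 3 0 0 -70 100;-8 -24 3 0 0 -70 100;-8 -24 3 0 0 -70 100' >/dev/null; python3 -c "
from h import *
row([400,335,210],74,100)"
```

```text
at [417.6 241.3 229.4] [-180.    -0.    75.1] F [-0.1  1.6 -0.1] gap 85.6 t 3.0
row: [ 8.6 -4.1  1.9] [-0.  -0.   1.1] 100  rows>=2.3/0.1
```

```bash
python3 -m inch '8.6 -4 2 0 0 1 100;8.6 -4 2 0 0 1 100;8.6 -4 2 0 0 1 100;8.6 -4 2 0 0 1 100;8.6 -4 2 0 0 1 100' ; python3 - <<'E'
from h import *
im,c=shot('wrist','w2')
for col in ('blue','brass','board'):
    for cc,a,b in blobs(mask(im,col),60): print(col,cc,a,b,onz(c,cc,4)[:2],onz(c,cc,48)[:2])
cv2.imwrite('pics/w2v.png',im)
E
```

```text
time_s: 3.4
position: [402.0, 334.6, 209.1]
orientation: [-180.0, 0.0, 73.7]
contact_force: [-0.9, 0.2, -0.5]
finger_gap: 85.0
gripper_force: 0.0
blue [322.8 148.2] 1682 [305 125  36  49] [409.5 358.5] [411.  363.8]
blue [607.5 277. ] 769 [597 252  22  51] [708.1 103.1] [671.7 140.7]
board [326.3 133.1] 2916 [286  90  72 105] [417.9 373.3] [418.3 376.7]
```

View pics/w2v.png

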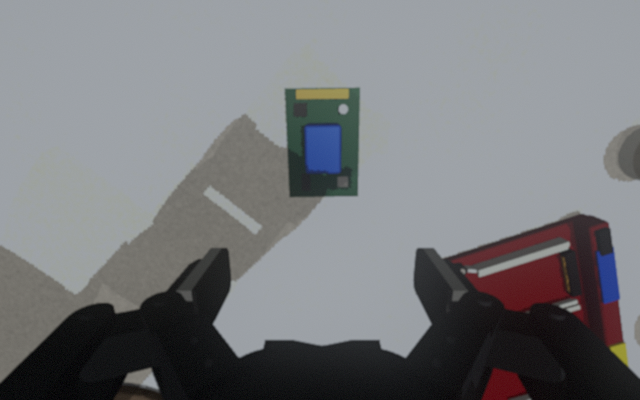

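The blue card is at (323,142), with its brass edge at the top of the picture (row 94). It's nearly aligned with the tool, and the block is at (323,148).

```bash
cat >> h.py <<'E'
def card(name,lo=None,zb=4):
    "card pose from the board outline (z=zb) in a stored wrist picture; brass strip gives the heading"
    im,c=load(name); h=cv2.cvtColor(im,cv2.COLOR_BGR2HSV)
    m=mask(im,'board')
    l,n=cv2.connectedComponentsWithStats(m)[1:3]; roi=lo or None
    if roi: k=np.zeros_like(m); k[roi[1]:roi[3],roi[0]:roi[2]]=255; m&=k
    m=cv2.morphologyEx(m,cv2.MORPH_CLOSE,np.ones((9,9)))
    cs=max(cv2.findContours(m,cv2.RETR_EXTERNAL,cv2.CHAIN_APPROX_NONE)[0],key=cv2.contourArea)
    P=np.array([onz(c,p,zb)[:2] for p in cs[:,0]],np.float32)
    (cx,cy),(w,hh),a=cv2.minAreaRect(P); 
    if w<hh: a+=90; w,hh=hh,w
    return np.array([cx,cy]),(w,hh),a%180,cv2.boundingRect(cs)
E
python3 - <<'E'
from h import *
p,s,a,b=card('w2',(270,75,375,210)); print(p,s,a,b)
im,c=load('w2'); h=cv2.cvtColor(im,cv2.COLOR_BGR2HSV)
k=np.zeros(im.shape[:2],np.uint8);k[75:210,270:375]=255
m=cv2.inRange(h,(0,75,0),(180,255,255))&k
cs=max(cv2.findContours(m,cv2.RETR_EXTERNAL,cv2.CHAIN_APPROX_NONE)[0],key=cv2.contourArea)
P=np.array([onz(c,q,4)[:2] for q in cs[:,0]],np.float32); print(cv2.minAreaRect(P),cv2.boundingRect(cs))
mb=mask(im,'blue')&k; cs=max(cv2.findContours(mb,cv2.RETR_EXTERNAL,cv2.CHAIN_APPROX_NONE)[0],key=cv2.contourArea)
P=np.array([onz(c,q,48)[:2] for q in cs[:,0]],np.float32); print("block",cv2.minAreaRect(P))
row([413,373,150],74,100)
E
```

```text
[410.5 362.6] (115.00528717041016, 76.9205093383789) 74.17034149169922 (286, 90, 72, 105)
((408.0608215332031, 353.674560546875), (96.5241928100586, 75.92062377929688), 74.29039764404297) (288, 108, 70, 87)
block ((410.4180603027344, 362.6363525390625), (46.587711334228516, 34.63109588623047), 73.68231964111328)
at [402.2 334.  209.4] [-180.     0.    73.6] F [0.5 0.2 0.8] gap 85.3 t 3.5
row: [ 4.  -0.1  5.9] [-0.   0.  -0.4] 100  rows>=1.7/0.1
```

```bash
python3 -m inch '2.98 0 0 0 0 -.4 100;2.98 0 6 0 0 -.4 80;2.98 0 15 0 0 -.4 80;2.98 0 17 0 0 -.4 80;2.98 0 18 0 0 -.4 80;2.98 0 19.5 0 0 -.4 80;2.98 0 19.5 0 0 -.4 80;2.98 0 19.5 0 0 -.4 80'; python3 -c "
from h import *
row([410.5,362.6,14],74,100)"
```

```text
time_s: 4.12
position: [411.1, 361.9, 14.3]
orientation: [-179.9, 0.1, 73.8]
contact_force: [0.9, 0.8, 1.4]
finger_gap: 68.4
gripper_force: 0.0
at [411.1 361.9  14.3] [-179.9    0.1   73.8] F [0.9 0.8 1.4] gap 68.4 t 4.1
row: [ 0.1 -0.1  0. ] [-0.1  0.1 -0.2] 100  rows>=0.0/0.0
```

```bash
python3 -m inch '0 0 0 0 0 0 30;0 0 0 0 0 0 30;0 0 0 0 0 0 30;0 0 0 0 0 0 30;0 0 0 0 0 0 30;0 0 0 0 0 0 30' 50;python3 -m inch '0 0 -3 0 0 0 30;0 0 -7 0 0 0 30;0 0 -10 0 0 0 30;0 0 -10 0 0 0 30' ; python3 -c "
from h import *
e=np.radians(4.27);ex=np.array([np.cos(e),np.sin(e)]);S=np.array([595.1,129.5])
print(S-120*ex)
row([*(S-120*ex),114],4.27,30)"
```

```text
time_s: 4.62
position: [411.8, 363.4, 16.8]
orientation: [179.9, -0.2, 73.9]
contact_force: [0.9, -2.1, 9.4]
finger_gap: 35.3
gripper_force: 50.2
time_s: 4.95
position: [412.7, 364.4, 121.2]
orientation: [179.6, -0.5, 73.9]
contact_force: [0.6, 0.2, -1.6]
finger_gap: 35.6
gripper_force: 51.1
[475.4 120.6]
at [412.7 364.4 121.2] [179.6  -0.5  73.9] F [ 0.6  0.2 -1.6] gap 35.6 t 5.0
row: [-21.7  12.8   0.6] [ 0.1 -0.6 69.6] 30  rows>=6.0/9.7
```

```bash
python3 -m inch '-21.7 12.8 0 .1 -.6 69.6 30;-21.7 12.8 0 .1 -.6 69.6 30;-21.7 12.8 0 .1 -.6 69.6 30;-21.7 12.8 0 .1 -.6 69.6 30;-21.7 12.8 0 .1 -.6 69.6 30;-21.7 12.8 0 .1 -.6 69.6 30;-21.7 12.8 0 .1 -.6 69.6 30;-21.7 12.8 0 .1 -.6 69.6 30;-21.7 12.8 0 .1 -.6 69.6 30;-21.7 12.8 0 .1 -.6 69.6 30' >/dev/null;python3 -m inch '0 0 3 0 0 0 30;0 0 6 0 0 0 30;0 0 6 0 0 0 30;0 0 6 0 0 0 30' ; python3 - <<'E'
from h import *
im,c=shot('wrist','w3')
e=np.radians(4.27);ex=np.array([np.cos(e),np.sin(e)]);S=np.array([595.1,129.5])
row([*(S-120*ex),50],4.27,30)
E
```

```text
time_s: 6.12
position: [472.5, 118.6, 54.3]
orientation: [179.8, 0.6, 4.3]
contact_force: [-0.7, -0.7, -1.1]
finger_gap: 35.6
gripper_force: 50.9
at [473.2 118.7  55.3] [179.8   0.5   4.3] F [ 1.1 -0.2 -1.8] gap 35.5 t 6.2
row: [ 0.2 -0.2  0.5] [0.2 0.5 0. ] 30  rows>=0.1/0.1
```

View pics/w3.png

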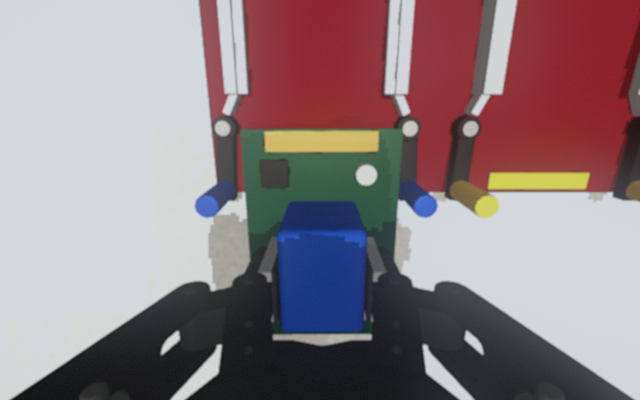

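The held card's front edge runs from (241,131) to (402,131), level with the view, and the slot's pins are at (224,128) and (410,128). I'll work out the offset between them.

```bash
cat >> h.py <<'E'
E
python3 - <<'E'
from h import *
im,c=load('w3'); h=cv2.cvtColor(im,cv2.COLOR_BGR2HSV); g=cv2.cvtColor(im,cv2.COLOR_BGR2GRAY).astype(float)
m=cv2.inRange(h,(45,60,10),(90,255,140)); 
L=[];Rr=[]
for v in range(140,175,3):
    q=np.where(m[v,225:420])[0]+225; L.append((q.min()-.5,v));Rr.append((q.max()+.5,v))
col=[(u,np.where(m[115:160,u])[0].min()+115-.5) for u in list(range(246,262,3))+list(range(382,398,3))]
print("L",np.polyfit([v for _,v in L],[u for u,_ in L],1),"R",np.polyfit([v for _,v in Rr],[u for u,_ in Rr],1),"front",np.polyfit([u for u,_ in col],[v for _,v in col],1))
l=np.poly1d(np.polyfit([v for _,v in L],[u for u,_ in L],1));rr=np.poly1d(np.polyfit([v for _,v in Rr],[u for u,_ in Rr],1));f=np.poly1d(np.polyfit([u for u,_ in col],[v for _,v in col],1))
A=(l(f(241)),f(241));B=(rr(f(402)),f(402)); A2=(l(170),170);B2=(rr(170),170)
e=np.radians(4.27);Q=np.array([[np.cos(e),np.sin(e)],[-np.sin(e),np.cos(e)]]);S=np.array([595.1,129.5])
for z in (36,40,44,48):
    a,b,a2,b2=[onz(c,p,z)[:2] for p in (A,B,A2,B2)]; d=a-b; mid=(a+b)/2;mid2=(a2+b2)/2
    print(z,"w %.1f %.1f"%(np.linalg.norm(d),np.linalg.norm(a2-b2)),"yaw edge %.2f"%np.degrees(np.arctan2(-d[0],d[1])),"yaw sides %.2f"%np.degrees(np.arctan2(*(mid-mid2)[::-1])),"front mid rel slot",Q@(mid-S),"tcp rel",Q@(r.sense()["position"][:2]-S))
P=[]
for u,v in ((224,128),(410,128),(470,128)):
    w=np.clip(g[v-9:v+10,u-9:u+10]-110,0,None)*(h[v-9:v+10,u-9:u+10,1]<90); yy,xx=np.mgrid[v-9:v+10,u-9:u+10]
    p=((w*xx).sum()/w.sum(),(w*yy).sum()/w.sum()); P.append(Q@(onz(c,p,24)[:2]-S)); print(p,P[-1])
E
```

```text
L [  0.1 230.9] R [ -0.1 410.3] front [ -0.  130.2]
36 w 81.4 81.5 yaw edge 4.44 yaw sides 4.73 front mid rel slot [-64.6  -3.5] tcp rel [-122.4   -1.7]
40 w 79.3 79.4 yaw edge 4.44 yaw sides 4.73 front mid rel slot [-64.3  -3.5] tcp rel [-122.4   -1.7]
44 w 77.3 77.4 yaw edge 4.44 yaw sides 4.73 front mid rel slot [-64.   -3.4] tcp rel [-122.4   -1.7]
48 w 75.2 75.3 yaw edge 4.44 yaw sides 4.73 front mid rel slot [-63.7  -3.4] tcp rel [-122.4   -1.7]
(np.float64(221.9671214642263), np.float64(127.76658901830282)) [-64.7  50.5]
(np.float64(409.65262678211053), np.float64(128.17798320421846)) [-64.9 -51.2]
(np.float64(470.117194318813), np.float64(128.28445608188525)) [-64.9 -84.1]
```

```bash
python3 -m inch '0 -.35 0 .2 .5 .3 30;0 -.35 1 .2 .5 .3 30;0 -.35 1.8 .2 .5 .3 30;0 -.35 2.1 .2 .5 .3 30;0 -.35 2.3 .2 .5 .3 30;0 -.35 2.3 .2 .5 .3 30;0 -.35 2.3 .2 .5 .3 30';python3 -m inch '0 0 .1 0 0 0 30;0 0 .1 0 0 0 30;0 0 .1 0 0 0 30';python3 -m inch '0 0 .1 0 0 0 30;0 0 .1 0 0 0 30;0 0 .1 0 0 0 30';python3 -m inch '0 0 .1 0 0 0 30;0 0 .1 0 0 0 30;0 0 .1 0 0 0 30'
```

```text
time_s: 6.75
position: [472.6, 122.0, 31.3]
orientation: [180.0, 0.0, 4.0]
contact_force: [0.2, 0.6, -1.9]
finger_gap: 35.4
gripper_force: 51.0
time_s: 7.0
position: [472.6, 122.0, 30.5]
orientation: [180.0, 0.0, 4.0]
contact_force: [-0.2, 0.1, -0.3]
finger_gap: 35.2
gripper_force: 51.0
time_s: 7.25
position: [472.6, 122.0, 29.4]
orientation: [180.0, 0.0, 4.0]
contact_force: [-0.5, 0.2, -1.1]
finger_gap: 35.0
gripper_force: 51.0
time_s: 7.5
position: [472.6, 122.1, 28.8]
orientation: [180.0, -0.0, 4.0]
contact_force: [-1.7, 1.1, 4.7]
finger_gap: 35.2
gripper_force: 51.8
```

```bash
python3 -m inch '0 0 -.1 0 0 0 30;1 0 -.1 0 0 0 30;2 -.01 -.1 0 0 0 30;3 -.02 -.1 0 0 0 30;4 -.02 -.1 0 0 0 30;5 -.02 -.1 0 0 0 30;5 -.02 -.1 0 0 0 30';python3 -m inch '1 0 0 0 0 0 30;2 0 0 0 0 0 30;3 0 0 0 0 0 30;4 0 0 0 0 0 30;5 0 0 0 0 0 30;5 0 0 0 0 0 30'; python3 -c "
from h import *
e=np.radians(4.27);Q=np.array([[np.cos(e),np.sin(e)],[-np.sin(e),np.cos(e)]]);S=np.array([595.1,129.5])
print(Q@(r.sense()['position'][:2]-S))"
```

```text
time_s: 8.08
position: [524.8, 125.8, 29.3]
orientation: [180.0, -0.1, 4.0]
contact_force: [0.0, -0.5, -1.2]
finger_gap: 35.2
gripper_force: 51.0
time_s: 8.58
position: [574.5, 129.2, 29.4]
orientation: [180.0, -0.1, 4.0]
contact_force: [-0.7, -0.1, -1.4]
finger_gap: 35.2
gripper_force: 51.0
[-20.6   1.3]
```

```bash
python3 -m inch '.7 0 0 0 0 0 30;1.3 0 0 0 0 0 30;1.3 0 0 0 0 0 30;1.3 0 0 0 0 0 30';python3 -m inch '.15 0 0 0 0 0 30;.15 0 0 0 0 0 30;.15 0 0 0 0 0 30';python3 -m inch '.15 0 0 0 0 0 30;.15 0 0 0 0 0 30;.15 0 0 0 0 0 30'; python3 -c "
from h import *
e=np.radians(4.27);Q=np.array([[np.cos(e),np.sin(e)],[-np.sin(e),np.cos(e)]]);S=np.array([595.1,129.5])
print(Q@(r.sense()['position'][:2]-S))"
```

```text
time_s: 8.92
position: [585.3, 130.1, 29.3]
orientation: [180.0, 0.0, 4.0]
contact_force: [-0.4, 0.7, -0.4]
finger_gap: 34.9
gripper_force: 51.0
time_s: 9.17
position: [586.6, 130.2, 29.4]
orientation: [180.0, 0.0, 4.0]
contact_force: [0.3, -0.3, -1.8]
finger_gap: 35.5
gripper_force: 51.0
time_s: 9.42
position: [588.3, 130.3, 29.4]
orientation: [180.0, 0.0, 4.0]
contact_force: [-0.9, 0.7, -2.1]
finger_gap: 35.6
gripper_force: 51.0
[-6.7  1.3]
```

```bash
python3 -m inch '.15 0 0 0 0 0 30;.15 0 0 0 0 0 30;.15 0 0 0 0 0 30';python3 -m inch '.15 0 0 0 0 0 30;.15 0 0 0 0 0 30;.15 0 0 0 0 0 30';
```

```text
time_s: 9.67
position: [589.5, 130.4, 29.3]
orientation: [180.0, 0.1, 4.0]
contact_force: [-2.4, -0.2, -0.4]
finger_gap: 35.6
gripper_force: 51.1
time_s: 9.92
position: [591.1, 130.5, 29.3]
orientation: [180.0, 0.0, 4.0]
contact_force: [-2.5, 0.1, -0.2]
finger_gap: 35.1
gripper_force: 51.1
```

```bash
python3 -m inch '0 0 0 0 0 0 60;0 0 0 0 0 0 60;0 0 0 0 0 0 60;0 0 -3 0 0 0 60;0 0 -6.5 0 0 0 60;-2 0 -8 0 0 0 60;-4 0 -8 0 0 -7 60;-8 0 -8 0 0 -14 60;-8 0 -8 0 0 -20 60';python3 - <<'E'
from h import *
st=r.sense()
e=np.radians(4.27);Qi=np.array([[np.cos(e),-np.sin(e)],[np.sin(e),np.cos(e)]]);S=np.array([595.1,129.5])
row([*(S+Qi@[-100,51]),90],94.27,40)
im,c=shot('wrist','w4')
E
```

```text
time_s: 10.67
position: [504.9, 124.6, 109.2]
orientation: [-179.9, 0.3, 24.4]
contact_force: [0.4, 1.3, 0.3]
finger_gap: 51.6
gripper_force: 0.0
at [504.9 124.6 109.2] [-179.9    0.3   24.4] F [0.4 1.3 0.3] gap 51.6 t 10.7
row: [ 0.8 -5.   1.9] [ -0.2   0.2 -69.9] 40  rows>=1.3/9.8
```

```bash
python3 -m inch '.8 -5 0 -.2 .2 -70 40;.8 -5 0 -.2 .2 -70 40;.8 -5 0 -.2 .2 -70 40;.8 -5 0 -.2 .2 -70 40;.8 -5 0 -.2 .2 -70 40;.8 -5 0 -.2 .2 -70 40;.8 -5 0 -.2 .2 -70 40;.8 -5 0 -.2 .2 -70 40;.8 -5 0 -.2 .2 -70 40;.8 -5 0 -.2 .2 -70 40'>/dev/null;python3 -m inch '0 0 0 0 0 0 40;0 0 0 0 0 0 40';python3 - <<'E'
from h import *
e=np.radians(4.27);Qi=np.array([[np.cos(e),-np.sin(e)],[np.sin(e),np.cos(e)]]);S=np.array([595.1,129.5])
row([*(S+Qi@[-100,51]),32],94.27,40)
im,c=shot('wrist','w5')
for cc,a,b in blobs(mask(im,'blue'),40): print(cc,a,b,Qi.T@(onz(c,cc,54)[:2]-S))
E
```

```text
time_s: 11.72
position: [499.2, 174.0, 109.5]
orientation: [179.7, -0.0, 93.7]
contact_force: [-0.1, 0.2, 0.2]
finger_gap: 34.2
gripper_force: 0.0
at [499.2 174.  109.5] [179.7  -0.   93.7] F [-0.1  0.2  0.2] gap 34.2 t 11.7
row: [-0.1 -0.8  7.7] [ 0.3 -0.  -0.6] 40  rows>=1.9/0.1
[317.7 253.9] 606 [313 223  11  63] [-96.3  21.9]
[553.  270.4] 1733 [534 227  39  82] [71.8  6.8]
[439.1 269.7] 2507 [398 246  83  49] [-10.    8.5]
[315.  338.5] 163 [309 328  14  18] [-99.3 -48.9]
```

View pics/w5.png

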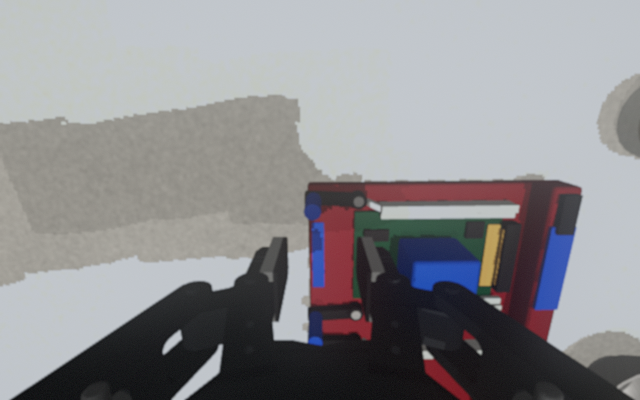

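```bash
python3 -m inch '-.1 -.8 0 .3 0 -.6 40;-.1 -.8 4 .3 0 -.6 40;-.1 -.8 6 .3 0 -.6 40;-.1 -.8 7.7 .3 0 -.6 40;-.1 -.8 7.7 .3 0 -.6 40;-.1 -.8 7.7 .3 0 -.6 0;-.1 -.8 7.7 .3 0 -.6 0;-.1 -.8 7.7 .3 0 -.6 0;-.1 -.8 7.7 .3 0 -.6 0;-.1 -.8 7.7 .3 0 -.6 0' 40; python3 -m inch '-.52 .04 0 0 0 0 0;-1.03 .16 0 0 0 0 0;-1.98 .61 0 0 0 0 0;-2.74 1.32 0 0 0 0 0;-3.26 2.23 0 0 0 0 0;-3.26 2.23 0 0 0 0 0'
```

```text
time_s: 12.6
position: [492.8, 172.7, 33.5]
orientation: [179.8, -0.0, 94.5]
contact_force: [8.9, 0.7, -10.5]
finger_gap: 10.5
gripper_force: 38.8
time_s: 13.1
position: [512.7, 138.9, 33.1]
orientation: [-179.4, 0.1, 94.6]
contact_force: [-12.9, -26.2, 9.0]
finger_gap: 10.3
gripper_force: 42.1
```

```bash
python3 -m inch '0 0 0 0 0 0 0;0 0 0 0 0 0 0'; python3 - <<'E'
from h import *
e=np.radians(4.27);Qi=np.array([[np.cos(e),-np.sin(e)],[np.sin(e),np.cos(e)]]);S=np.array([595.1,129.5])
im,c=shot('wrist','w6'); print(Qi.T@(r.sense()['position'][:2]-S))
cv2.imwrite('pics/w6c.png',cv2.resize(im[150:400,160:560],None,fx=2,fy=2))
E
```

```text
time_s: 13.27
position: [512.6, 138.9, 33.1]
orientation: [-179.5, 0.2, 94.6]
contact_force: [-12.3, -26.8, 8.3]
finger_gap: 10.1
gripper_force: 41.9
[-81.5  15.5]
```

View pics/w6c.png

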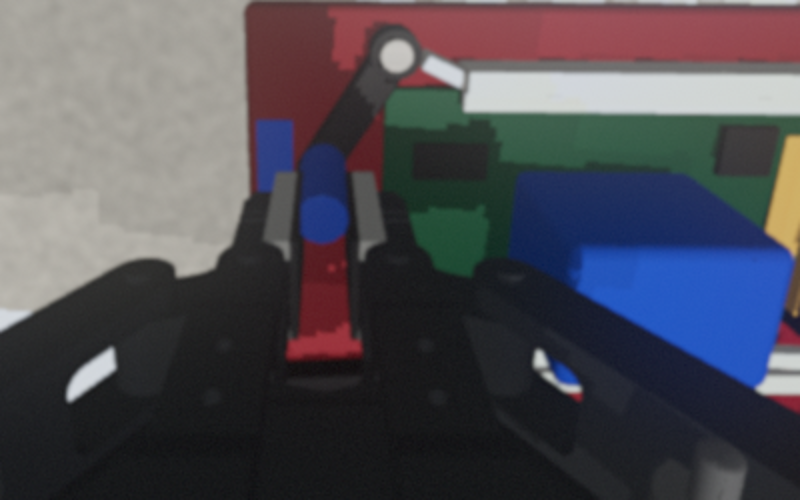

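The crop shows the lever about 60° round, with its peg at (323,220) having slipped along the pads. The rest of the swing is nearly straight along +x, so I'll loosen the grip and push the peg with the rear pad.

```bash
python3 -m inch '0 0 0 0 0 0 22;0 0 0 0 0 0 22;0 0 0 0 0 0 22'; python3 -m inch '0 .5 0 0 0 0 22;0 1 0 0 0 0 22;0 1.5 0 0 0 0 22;0 1.5 0 0 0 0 22;0 1.5 0 0 0 0 22';python3 - <<'E'
from h import *
e=np.radians(4.27);Qi=np.array([[np.cos(e),-np.sin(e)],[np.sin(e),np.cos(e)]]);S=np.array([595.1,129.5])
print(Qi.T@(r.sense()['position'][:2]-S))
E
```

```text
time_s: 13.57
position: [515.8, 141.6, 33.3]
orientation: [-180.0, -0.0, 94.5]
contact_force: [-2.5, -1.4, 1.1]
finger_gap: 18.8
gripper_force: 1.0
time_s: 13.98
position: [530.4, 142.9, 32.4]
orientation: [-179.9, 0.0, 94.6]
contact_force: [-3.7, -1.7, 0.3]
finger_gap: 18.8
gripper_force: 1.5
[-63.5  18.2]
```

```bash
python3 -m inch '0 .2 0 0 0 0 22;0 .4 0 0 0 0 22;0 .4 0 0 0 0 22';python3 -m inch '0 .2 0 0 0 0 22;0 .2 0 0 0 0 22;0 .2 0 0 0 0 22';python3 -m inch '0 .2 0 0 0 0 22;0 .2 0 0 0 0 22;0 .2 0 0 0 0 22'; python3 -m inch '0 .2 0 0 0 0 22;0 .2 0 0 0 0 22;0 .2 0 0 0 0 22'
```

```text
time_s: 14.23
position: [533.7, 143.0, 32.3]
orientation: [-179.8, 0.0, 94.6]
contact_force: [-5.4, -3.7, 1.0]
finger_gap: 19.0
gripper_force: 2.9
time_s: 14.48
position: [534.2, 143.0, 32.2]
orientation: [-179.6, 0.0, 94.6]
contact_force: [-12.4, -5.7, 5.5]
finger_gap: 18.9
gripper_force: 6.3
time_s: 14.73
position: [534.5, 142.9, 32.1]
orientation: [-179.4, 0.0, 94.6]
contact_force: [-19.0, -7.3, 9.4]
finger_gap: 18.8
gripper_force: 9.8
time_s: 14.98
position: [534.8, 142.9, 31.9]
orientation: [-179.2, 0.1, 94.6]
contact_force: [-26.0, -7.8, 14.9]
finger_gap: 18.8
gripper_force: 13.5
```

```bash
python3 -m inch '0 -.9 0 0 0 0 30;0 -.9 0 0 0 0 30;0 -.9 -4 0 0 0 40;0 -.9 -6 0 0 0 40;0 -.9 -6 0 0 0 40';python3 - <<'E'
from h import *
e=np.radians(4.27);Qi=np.array([[np.cos(e),-np.sin(e)],[np.sin(e),np.cos(e)]]);S=np.array([595.1,129.5])
row([*(S+Qi@[-100,-51]),32],94.27,40)
E
```

```text
time_s: 15.4
position: [534.3, 143.6, 96.3]
orientation: [179.6, -0.0, 94.6]
contact_force: [-0.5, 0.2, -0.5]
finger_gap: 34.2
gripper_force: 0.0
at [534.3 143.6  96.3] [179.6  -0.   94.6] F [-0.5  0.2 -0.5] gap 34.2 t 15.4
row: [-6.9 -4.1  6.4] [ 0.4 -0.   0.3] 40  rows>=2.5/0.1
```

```bash
python3 -m inch '-6.9 -4.1 0 .4 0 .3 40;-6.9 -4.1 0 .4 0 .3 40;-6.9 -4.1 0 .4 0 .3 40;-6.9 -4.1 4 .4 0 .3 40;-6.9 -4.1 6.4 .4 0 .3 40;-6.9 -4.1 6.4 .4 0 .3 40;-6.9 -4.1 6.4 .4 0 .3 0;-6.9 -4.1 6.4 .4 0 .3 0;-6.9 -4.1 6.4 .4 0 .3 0;-6.9 -4.1 6.4 .4 0 .3 0' 40; python3 -m inch '.26 .01 0 0 0 0 0;.52 .04 0 0 0 0 0;1.03 .16 0 0 0 0 0;1.5 .36 0 0 0 0 0;1.98 .61 0 0 0 0 0;2.4 .96 0 0 0 0 0;2.74 1.32 0 0 0 0 0;2.74 1.32 0 0 0 0 0'; python3 -m inch '0 0 0 0 0 0 22;0 0 0 0 0 0 22;0 0 0 0 0 0 22';python3 - <<'E'
from h import *
e=np.radians(4.27);Qi=np.array([[np.cos(e),-np.sin(e)],[np.sin(e),np.cos(e)]]);S=np.array([595.1,129.5])
print(Qi.T@(r.sense()['position'][:2]-S))
E
```

```text
time_s: 16.23
position: [500.2, 71.3, 29.6]
orientation: [180.0, 0.0, 94.3]
contact_force: [15.3, 2.2, -19.4]
finger_gap: 10.6
gripper_force: 38.8
time_s: 16.9
position: [506.1, 100.3, 29.5]
orientation: [-179.4, -0.0, 94.3]
contact_force: [-8.9, 5.2, 6.9]
finger_gap: 10.4
gripper_force: 41.7
time_s: 17.15
position: [508.2, 99.5, 29.2]
orientation: [-179.7, -0.0, 94.3]
contact_force: [-0.2, 0.2, 0.0]
finger_gap: 18.7
gripper_force: 0.0
[-88.9 -23.4]
```

```bash
python3 -m inch '.2 .5 0 0 0 0 22;.4 1 0 0 0 0 22;.5 1.5 0 0 0 0 22;.6 2 0 0 0 0 22;.6 2.4 0 0 0 0 22;.6 2.8 0 0 0 0 22;.6 2.8 0 0 0 0 22';python3 -m inch '0 .3 0 0 0 0 22;0 .3 0 0 0 0 22;0 .3 0 0 0 0 22'; python3 -m inch '0 .3 0 0 0 0 22;0 .3 0 0 0 0 22;0 .3 0 0 0 0 22';python3 - <<'E'
from h import *
e=np.radians(4.27);Qi=np.array([[np.cos(e),-np.sin(e)],[np.sin(e),np.cos(e)]]);S=np.array([595.1,129.5])
print(Qi.T@(r.sense()['position'][:2]-S))
E
```

```text
time_s: 17.73
position: [535.2, 107.5, 28.0]
orientation: [-179.5, -0.0, 94.3]
contact_force: [-2.4, 0.3, -0.4]
finger_gap: 18.9
gripper_force: 0.8
time_s: 17.98
position: [536.4, 107.7, 27.9]
orientation: [-179.4, -0.0, 94.3]
contact_force: [-9.3, 3.3, 3.6]
finger_gap: 18.8
gripper_force: 4.2
time_s: 18.23
position: [536.9, 107.8, 27.6]
orientation: [-179.0, -0.0, 94.3]
contact_force: [-18.9, 2.8, 10.4]
finger_gap: 18.5
gripper_force: 9.6
[-59.7 -17.3]
```

```bash
python3 -m inch '0 -.9 0 0 0 0 40;0 -.9 0 0 0 0 40;0 -.9 -4 0 0 0 60;0 -.9 -8 0 0 0 80;0 -.9 -12 0 0 0 100;0 -.9 -14 0 0 0 100';python3 - <<'E'
from h import *
im,c=shot('wrist','w7')
cv2.imwrite('pics/w7c.png',im)
row([560,-390,210],97,100)
E
```

```text
time_s: 18.73
position: [534.9, 107.1, 172.7]
orientation: [-179.9, 0.0, 94.3]
contact_force: [0.5, -0.0, 0.4]
finger_gap: 80.1
gripper_force: 0.0
at [535.8 107.3 174.8] [179.9   0.   94.3] F [ 1.5 -0.   3.7] gap 85.3 t 18.8
row: [-49.8  -1.3  -3.5] [ 0.1  0.  -2.7] 100  rows>=12.0/0.4
```

View pics/w7c.png

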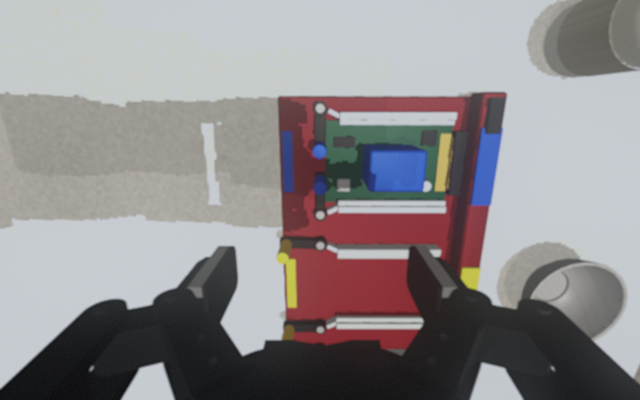

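The blue card is seated. Both its levers lie across the rear edge, with pegs at (319,151) and (320,186), and the brass strip is against the contact block at (445,160). Now the white card.

```bash
python3 -m inch '-40 -1.3 -3.5 0 0 -2.7 100;-40 -1.3 -3.5 0 0 -2.7 100;-40 -1.3 -3.5 0 0 -2.7 100;-40 -1.3 -3.5 0 0 -2.7 100;-40 -1.3 -3.5 0 0 -2.7 100;-40 -1.3 -3.5 0 0 -2.7 100;-40 -1.3 -3.5 0 0 -2.7 100;-40 -1.3 -3.5 0 0 -2.7 100;-40 -1.3 -3.5 0 0 -2.7 100;-40 -1.3 -3.5 0 0 -2.7 100'>/dev/null;python3 -m inch '-9.8 0 0 0 0 0 100;-9.8 0 0 0 0 0 100;-9.8 0 0 0 0 0 100;-9.8 0 0 0 0 0 100;-9.8 0 0 0 0 0 100';python3 - <<'E'
from h import *
im,c=shot('wrist','w8')
for col in ('brass','board'):
    for cc,a,b in blobs(mask(im,col),60): print(col,cc,a,b,onz(c,cc,4)[:2])
E
```

```text
time_s: 20.03
position: [561.8, -390.8, 202.4]
orientation: [-179.5, -0.0, 96.9]
contact_force: [-0.5, -0.5, 0.5]
finger_gap: 86.0
gripper_force: 0.0
brass [309.4 110.1] 82 [301 106  22   8] [ 538.2 -326.6]
board [146.7  14.7] 2834 [ 82   0 109  44] [ 369.8 -256.2]
board [338.6 167.1] 2406 [300 113  68  98] [ 577.1 -383.3]
board [176.4 130.7] 533 [135 121  75  20] [ 397.8 -365.2]
board [165.6 160.6] 1102 [134 146  73  30] [ 385.6 -399.4]
board [116.8 208.4] 586 [ 67 198  85  22] [ 328.1 -462.7]
board [107.2 243.6] 1439 [ 66 211  91  55] [ 314.  -509.2]
```

View pics/w8.png

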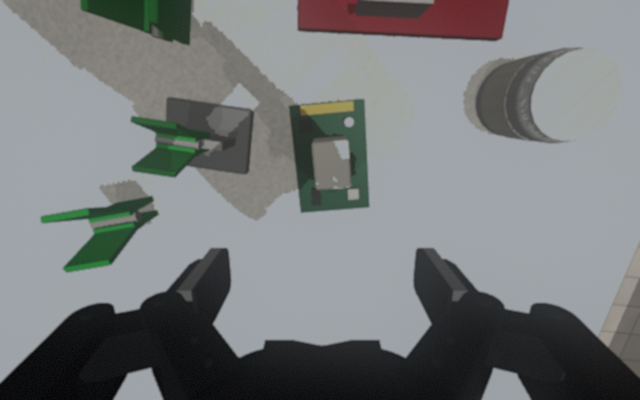

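The white card is at (330,157), brass edge up at row 107. The stand with the parked clip is at (208,135).

```bash
python3 - <<'E'
from h import *
im,c=load('w8'); h=cv2.cvtColor(im,cv2.COLOR_BGR2HSV)
k=np.zeros(im.shape[:2],np.uint8);k[92:220,283:378]=255
m=cv2.inRange(h,(10,85,0),(95,255,255))&k
m=cv2.morphologyEx(m,cv2.MORPH_OPEN,np.ones((3,3)));m=cv2.morphologyEx(m,cv2.MORPH_CLOSE,np.ones((15,15)))
cs=max(cv2.findContours(m,cv2.RETR_EXTERNAL,cv2.CHAIN_APPROX_NONE)[0],key=cv2.contourArea)
q=cv2.boxPoints(cv2.minAreaRect(cs)); print(q, cv2.boundingRect(cs))
P=np.array([onz(c,p,4)[:2] for p in cs[:,0]],np.float32); R_=cv2.minAreaRect(P); print(R_)
W=np.array([onz(c,p,4)[:2] for p in [(290,106),(363,98),(369,207),(302,212)]]);print(W,W.mean(0))
# block top
cv2.imwrite('pics/x.png',m)
row([*R_[0],14],100,80)
E
```

```text
[[299.6 105.2]
 [352.6 100.5]
 [353.5 110.5]
 [300.5 115.2]] (300, 101, 54, 14)
((555.8017578125, -322.22735595703125), (56.124656677246094, 10.212135314941406), 11.722124099731445)
[[ 517.4 -325. ]
 [ 592.5 -307.8]
 [ 618.1 -425.2]
 [ 542.1 -440.7]] [ 567.5 -374.7]
at [ 561.9 -389.7  202.6] [-179.5   -0.    97. ] F [-0.1  0.1  0.5] gap 85.5 t 20.1
row: [ 6.8  0.4 18.9] [-0.5 -0.1 -3. ] 80  rows>=4.8/0.4
```

```bash
python3 -c "
from h import *
row([567.5,-374.7,14],102,80)"
```

```text
at [ 561.9 -389.7  202.6] [-179.5   -0.    97. ] F [-0.1  0.1  0.5] gap 85.5 t 20.1
row: [ 1.4  0.9 18.9] [-0.5 -0.1 -5. ] 80  rows>=4.5/0.7
```

```bash
python3 -m inch '1.4 .9 1 -.5 0 -5 80;1.4 .9 5 -.5 0 -5 80;1.4 .9 9 -.5 0 -5 80;1.4 .9 13 -.5 0 -5 80;1.4 .9 16 -.5 0 -5 80;1.4 .9 18 -.5 0 -5 80;1.4 .9 18.9 -.5 0 -5 80;1.4 .9 18.9 -.5 0 -5 80'; python3 -m inch '0 0 0 0 0 0 60;0 0 0 0 0 0 30;0 0 0 0 0 0 30;0 0 0 0 0 0 30;0 0 0 0 0 0 30;0 0 0 0 0 0 30;0 0 0 0 0 0 30' 50;python3 -m inch '0 0 -3 0 0 0 30;0 0 -7 0 0 0 30;0 0 -10 0 0 0 30;0 0 -10 0 0 0 30'; python3 -c "
from h import *
e=np.radians(4.27);ex=np.array([np.cos(e),np.sin(e)]);S=np.array([615.3,-139.7])
print(S-122*ex)
row([*(S-122*ex),114],4.27,30)"
```

```text
time_s: 20.75
position: [567.5, -373.5, 12.4]
orientation: [-180.0, -0.2, 102.0]
contact_force: [-0.6, 0.6, 0.4]
finger_gap: 68.1
gripper_force: 0.0
time_s: 21.33
position: [568.5, -375.4, 16.1]
orientation: [179.8, 0.1, 102.0]
contact_force: [0.9, 1.8, 6.3]
finger_gap: 35.2
gripper_force: 51.6
time_s: 21.67
position: [569.8, -376.7, 121.5]
orientation: [179.6, 0.4, 102.0]
contact_force: [0.0, 0.1, -2.0]
finger_gap: 35.3
gripper_force: 51.5
[ 493.6 -148.8]
at [ 569.8 -376.7  121.5] [179.6   0.4 102. ] F [ 0.   0.1 -2. ] gap 35.3 t 21.7
row: [23.9 -2.7  0.6] [ 0.7 -0.1 97.7] 30  rows>=5.8/13.6
```

```bash
python3 -m inch '23.9 -2.7 0 .7 0 90 30;23.9 -2.7 0 .7 0 90 30;23.9 -2.7 0 .7 0 90 30;23.9 -2.7 0 .7 0 90 30;23.9 -2.7 0 .7 0 90 30;23.9 -2.7 0 .7 0 90 30;23.9 -2.7 0 .7 0 90 30;23.9 -2.7 0 .7 0 90 30;23.9 -2.7 0 .7 0 90 30;23.9 -2.7 0 .7 0 90 30'>/dev/null; python3 -m inch '0 0 0 0 0 7 30;0 0 0 0 0 14 30;0 0 0 0 0 21 30;0 0 0 0 0 26 30;0 0 0 0 0 26 30'; python3 -c "
from h import *
e=np.radians(4.27);ex=np.array([np.cos(e),np.sin(e)]);S=np.array([615.3,-139.7])
row([*(S-122*ex),55],4.27,30)"
```

```text
time_s: 22.92
position: [491.6, -146.9, 114.3]
orientation: [-179.7, 0.4, 4.1]
contact_force: [0.0, -0.0, -3.2]
finger_gap: 35.5
gripper_force: 51.3
at [ 491.6 -146.9  114.3] [-179.7    0.4    4.1] F [ 0.  -0.  -3.2] gap 35.5 t 22.9
row: [0.2 0.2 5.9] [-0.3  0.4 -0.1] 30  rows>=1.4/0.1
```

Next I'll lower it and measure the card against the slot, as I did for blue.

```bash
cat >> h.py <<'E'
def held(name,S,pins,dy=0):
    im,c=load(name); h=cv2.cvtColor(im,cv2.COLOR_BGR2HSV); g=cv2.cvtColor(im,cv2.COLOR_BGR2GRAY).astype(float)
    m=cv2.inRange(h,(45,60,10),(90,255,140)); L=[];Rr=[]
    for v in range(140,175,3):
        q=np.where(m[v,225:420])[0]+225; L.append((q.min()-.5,v));Rr.append((q.max()+.5,v))
    l=np.poly1d(np.polyfit([v for _,v in L],[u for u,_ in L],1));rr=np.poly1d(np.polyfit([v for _,v in Rr],[u for u,_ in Rr],1))
    a0,b0=l(135),rr(135)
    col=[(u,np.where(m[110:160,int(u)])[0].min()+110-.5) for u in list(np.arange(a0+5,a0+20,3))+list(np.arange(b0-20,b0-5,3))]
    f=np.poly1d(np.polyfit([u for u,_ in col],[v for _,v in col],1)); print("front",f(a0),f(b0),a0,b0)
    A=(l(f(a0)),f(a0));B=(rr(f(b0)),f(b0)); A2=(l(170),170);B2=(rr(170),170)
    e=np.radians(4.27);Q=np.array([[np.cos(e),np.sin(e)],[-np.sin(e),np.cos(e)]])
    for z in (36,40,44):
        a,b,a2,b2=[onz(c,p,z)[:2] for p in (A,B,A2,B2)]; d=a-b; mid=(a+b)/2;mid2=(a2+b2)/2
        print(z,"w %.1f"%np.linalg.norm(d),"yaw edge %.2f sides %.2f"%(np.degrees(np.arctan2(-d[0],d[1])),np.degrees(np.arctan2(*(mid-mid2)[::-1]))),"front mid rel slot",Q@(mid-S),"tcp rel",Q@(r.sense()["position"][:2]-S))
    for x,y in pins:
        u,v=np.round(proj(c,[*(S+Q.T@np.array([x,y])),24])).astype(int)
        w=np.clip(g[v-9:v+10,u-9:u+10]-110,0,None)*(h[v-9:v+10,u-9:u+10,1]<90); yy,xx=np.mgrid[v-9:v+10,u-9:u+10]
        p=((w*xx).sum()/w.sum(),(w*yy).sum()/w.sum()); print(p,Q@(onz(c,p,24)[:2]-S))
E
python3 -m inch '.2 .2 3 -.3 .4 -.1 30;.2 .2 5.9 -.3 .4 -.1 30;.2 .2 5.9 -.3 .4 -.1 30;.2 .2 5.9 -.3 .4 -.1 30;.2 .2 5.9 -.3 .4 -.1 30'; python3 - <<'E'
from h import *
shot('wrist','w9')
held('w9',np.array([615.3,-139.7]),[(-65,51),(-65,-51),(-65,84)])
E
```

```text
time_s: 23.33
position: [493.8, -148.7, 56.2]
orientation: [180.0, -0.0, 4.5]
contact_force: [0.2, -0.3, -1.9]
finger_gap: 35.2
gripper_force: 51.2
front 125.42259547674854 126.59902679442965 239.9032634032633 403.12820512820485
36 w 84.2 yaw edge 4.16 sides 5.63 front mid rel slot [-61.7  -1.1] tcp rel [-121.7   -0. ]
40 w 82.1 yaw edge 4.16 sides 5.63 front mid rel slot [-61.4  -1.1] tcp rel [-121.7   -0. ]
44 w 80.0 yaw edge 4.16 sides 5.63 front mid rel slot [-61.2  -1.1] tcp rel [-121.7   -0. ]
(np.float64(227.89086212463675), np.float64(131.01041330319663)) [-65.3  50.4]
(np.float64(412.24055733897956), np.float64(132.1257427771327)) [-65.4 -51.3]
(np.float64(168.04842844934004), np.float64(130.6040262083373)) [-65.2  83.4]
```

View pics/w9.png

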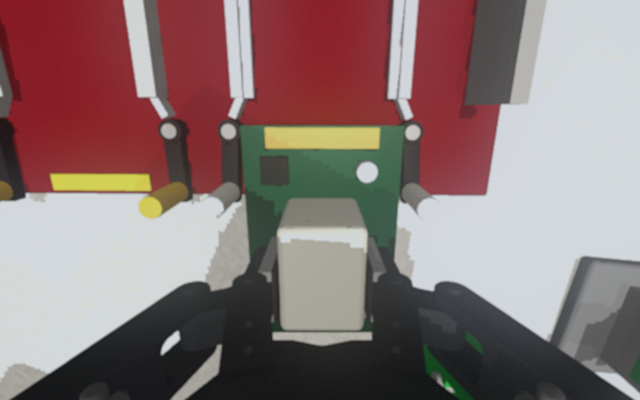

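The white card's front edge spans (240,125) to (403,126), centred on the slot to within about 0.7 mm. The levers are out. I'll lower until it touches and then insert.

```bash
python3 -m inch '0 -.06 1 0 0 .2 30;0 -.06 2 0 0 .2 30;0 -.06 2.5 0 0 .2 30;0 -.06 2.5 0 0 .2 30;0 -.06 2.5 0 0 .2 30'; for i in 1; do python3 -m inch '0 0 .1 0 0 0 30;0 0 .1 0 0 0 30;0 0 .1 0 0 0 30';python3 -m inch '0 0 .1 0 0 0 30;0 0 .1 0 0 0 30;0 0 .1 0 0 0 30';python3 -m inch '0 0 .1 0 0 0 30;0 0 .1 0 0 0 30;0 0 .1 0 0 0 30'; done
```

```text
time_s: 23.8
position: [493.2, -147.9, 29.7]
orientation: [-180.0, 0.1, 4.3]
contact_force: [-0.5, -0.5, -2.8]
finger_gap: 35.3
gripper_force: 51.4
time_s: 24.05
position: [493.4, -148.0, 29.3]
orientation: [180.0, -0.0, 4.3]
contact_force: [0.4, 0.3, -2.9]
finger_gap: 35.6
gripper_force: 51.4
time_s: 24.3
position: [493.4, -147.9, 28.2]
orientation: [180.0, 0.0, 4.3]
contact_force: [0.7, 0.5, -2.8]
finger_gap: 35.3
gripper_force: 51.4
time_s: 24.55
position: [493.3, -147.9, 28.0]
orientation: [180.0, -0.0, 4.3]
contact_force: [-4.8, 2.4, 10.5]
finger_gap: 35.3
gripper_force: 53.1
```

```bash
python3 -m inch '0 0 -.15 0 0 0 30;1 0 -.15 0 0 0 30;2 0 -.15 0 0 0 30;3 0 -.15 0 0 0 30;4 0 -.15 0 0 0 30;5 0 -.15 0 0 0 30;5 0 -.15 0 0 0 30';python3 -m inch '1 0 0 0 0 0 30;2 0 0 0 0 0 30;3 0 0 0 0 0 30;4 0 0 0 0 0 30;5 0 0 0 0 0 30;5 0 0 0 0 0 30'; python3 -m inch '.4 0 0 0 0 0 30;.9 0 0 0 0 0 30;.9 0 0 0 0 0 30;.9 0 0 0 0 0 30'; python3 -c "
from h import *
e=np.radians(4.27);Q=np.array([[np.cos(e),np.sin(e)],[-np.sin(e),np.cos(e)]]);S=np.array([615.3,-139.7])
print(Q@(r.sense()['position'][:2]-S))"
```

```text
time_s: 25.13
position: [545.4, -144.1, 28.5]
orientation: [180.0, -0.1, 4.3]
contact_force: [-0.9, 0.3, -2.5]
finger_gap: 35.2
gripper_force: 51.4
time_s: 25.63
position: [595.2, -140.5, 28.6]
orientation: [180.0, -0.1, 4.3]
contact_force: [-0.2, -0.8, -2.3]
finger_gap: 35.0
gripper_force: 51.4
time_s: 25.97
position: [602.0, -139.8, 28.6]
orientation: [180.0, 0.0, 4.3]
contact_force: [0.5, -0.0, -2.5]
finger_gap: 35.3
gripper_force: 51.4
[-13.3   0.9]
```

```bash
python3 -m inch '.3 0 0 0 0 0 30;.3 0 0 0 0 0 30;.3 0 0 0 0 0 30'; python3 -m inch '.15 0 0 0 0 0 30;.15 0 0 0 0 0 30;.15 0 0 0 0 0 30';python3 -m inch '.15 0 0 0 0 0 30;.15 0 0 0 0 0 30;.15 0 0 0 0 0 30';python3 -m inch '.15 0 0 0 0 0 30;.15 0 0 0 0 0 30;.15 0 0 0 0 0 30'
```

```text
time_s: 26.22
position: [605.1, -139.7, 28.7]
orientation: [180.0, 0.0, 4.3]
contact_force: [0.8, 0.5, -3.9]
finger_gap: 35.2
gripper_force: 51.4
time_s: 26.47
position: [606.5, -139.5, 28.6]
orientation: [180.0, 0.0, 4.3]
contact_force: [-0.1, 1.0, -3.0]
finger_gap: 35.5
gripper_force: 51.4
time_s: 26.72
position: [607.8, -139.4, 28.5]
orientation: [-180.0, 0.1, 4.3]
contact_force: [-2.7, -1.2, -1.7]
finger_gap: 35.5
gripper_force: 51.5
time_s: 26.97
position: [609.4, -139.2, 28.5]
orientation: [-180.0, 0.0, 4.3]
contact_force: [-3.5, -0.8, -1.4]
finger_gap: 35.2
gripper_force: 51.5
```

```bash
python3 -m inch '0 0 0 0 0 0 60;0 0 0 0 0 0 60;0 0 0 0 0 0 60;0 0 -3 0 0 0 60;0 0 -6.5 0 0 0 60;-2 0 -8 0 0 0 60;-5 0 -8 0 0 -7 60;-9 0 -8 0 0 -14 60;-9 0 -8 0 0 -21 60';python3 -m inch '0 0 0 0 0 -68 40;0 0 0 0 0 -68 40;0 0 0 0 0 -68 40;0 0 0 0 0 -68 40;0 0 0 0 0 -68 40;0 0 0 0 0 -68 40;0 0 0 0 0 -68 40;0 0 0 0 0 -68 40;0 0 0 0 0 -68 40;0 0 0 0 0 -68 40'; python3 -c "
from h import *
e=np.radians(4.27);Qi=np.array([[np.cos(e),-np.sin(e)],[np.sin(e),np.cos(e)]]);S=np.array([615.3,-139.7])
row([*(S+Qi@[-100,50.5]),31],94.27,40)"
```

```text
time_s: 27.72
position: [513.8, -145.0, 108.7]
orientation: [-179.8, 0.2, 25.6]
contact_force: [1.4, 0.7, 0.2]
finger_gap: 51.1
gripper_force: 0.0
time_s: 28.55
position: [520.2, -146.0, 108.9]
orientation: [180.0, 0.0, 93.7]
contact_force: [0.4, -0.1, 0.6]
finger_gap: 33.9
gripper_force: 0.0
at [ 520.2 -146.   108.9] [180.    0.   93.7] F [ 0.4 -0.1  0.6] gap 33.9 t 28.6
row: [ 5.  -0.5  7.8] [ 0.1  0.  -0.6] 40  rows>=2.2/0.1
```

```bash
python3 -m inch '3 -.5 0 0 0 -.6 40;5 -.5 0 0 0 -.6 40;5 -.5 3 0 0 -.6 40;5 -.5 6 0 0 -.6 40;5 -.5 7.8 0 0 -.6 40;5 -.5 7.8 0 0 -.6 40;5 -.5 7.8 0 0 -.6 0;5 -.5 7.8 0 0 -.6 0;5 -.5 7.8 0 0 -.6 0;5 -.5 7.8 0 0 -.6 0' 40; python3 -m inch '-.26 .01 0 0 0 0 0;-.52 .04 0 0 0 0 0;-1.03 .16 0 0 0 0 0;-1.5 .36 0 0 0 0 0;-1.98 .61 0 0 0 0 0;-2.4 .96 0 0 0 0 0;-2.74 1.32 0 0 0 0 0;-2.74 1.32 0 0 0 0 0'; python3 -m inch '0 0 0 0 0 0 22;0 0 0 0 0 0 22;0 0 0 0 0 0 22';python3 - <<'E'
from h import *
e=np.radians(4.27);Qi=np.array([[np.cos(e),-np.sin(e)],[np.sin(e),np.cos(e)]]);S=np.array([615.3,-139.7])
print(Qi.T@(r.sense()['position'][:2]-S))
E
```

```text
time_s: 29.38
position: [512.7, -96.5, 31.7]
orientation: [179.9, 0.1, 93.9]
contact_force: [0.8, 1.3, -1.0]
finger_gap: 10.4
gripper_force: 39.4
time_s: 30.05
position: [523.2, -124.2, 31.5]
orientation: [-179.5, -0.0, 93.9]
contact_force: [-25.8, -17.1, 21.8]
finger_gap: 10.2
gripper_force: 42.2
time_s: 30.3
position: [526.5, -123.1, 30.9]
orientation: [-179.9, 0.0, 93.9]
contact_force: [-5.5, -3.3, 3.2]
finger_gap: 18.9
gripper_force: 2.5
[-87.3  23.1]
```

```bash
python3 -m inch '-.2 .5 0 0 0 0 22;-.4 1 0 0 0 0 22;-.5 1.5 0 0 0 0 22;-.55 2 0 0 0 0 22;-.55 2.4 0 0 0 0 22;-.55 2.7 0 0 0 0 22;-.55 2.7 0 0 0 0 22';python3 -m inch '0 .3 0 0 0 0 22;0 .3 0 0 0 0 22;0 .3 0 0 0 0 22'; python3 -m inch '0 .2 0 0 0 0 22;0 .2 0 0 0 0 22;0 .2 0 0 0 0 22';python3 - <<'E'
from h import *
e=np.radians(4.27);Qi=np.array([[np.cos(e),-np.sin(e)],[np.sin(e),np.cos(e)]]);S=np.array([615.3,-139.7])
print(Qi.T@(r.sense()['position'][:2]-S))
E
```

```text
time_s: 30.88
position: [553.6, -126.8, 30.3]
orientation: [-179.8, -0.0, 93.9]
contact_force: [-5.5, -3.6, 0.8]
finger_gap: 19.1
gripper_force: 2.8
time_s: 31.13
position: [554.2, -126.6, 30.2]
orientation: [-179.6, -0.1, 93.9]
contact_force: [-18.7, -10.3, 6.6]
finger_gap: 18.9
gripper_force: 9.2
time_s: 31.38
position: [554.6, -126.5, 30.1]
orientation: [-179.4, -0.1, 93.9]
contact_force: [-26.6, -13.3, 10.7]
finger_gap: 19.0
gripper_force: 13.6
[-59.6  17.7]
```

Home. Next is the right lever of the white slot.

```bash
python3 -m inch '0 -1 0 0 0 0 30;0 -1 0 0 0 0 30;0 -1 -4 0 0 0 40;0 -1 -6 0 0 0 40;0 -1 -6 0 0 0 40';python3 - <<'E'
from h import *
e=np.radians(4.27);Qi=np.array([[np.cos(e),-np.sin(e)],[np.sin(e),np.cos(e)]]);S=np.array([615.3,-139.7])
row([*(S+Qi@[-100,-51.3]),31],94.27,40)
E
```

```text
time_s: 31.8
position: [551.7, -127.2, 94.5]
orientation: [179.6, 0.2, 93.9]
contact_force: [1.0, -0.1, 0.1]
finger_gap: 34.2
gripper_force: 0.0
at [ 551.7 -127.2   94.5] [179.6   0.2  93.9] F [ 1.  -0.1  0.1] gap 34.2 t 31.8
row: [-6.9 -3.7  6.3] [ 0.4  0.2 -0.4] 40  rows>=2.4/0.1
```

```bash
python3 -m inch '-3 -3.7 0 .4 .2 -.4 40;-6.9 -3.7 0 .4 .2 -.4 40;-6.9 -3.7 0 .4 .2 -.4 40;-6.9 -3.7 4 .4 .2 -.4 40;-6.9 -3.7 6.3 .4 .2 -.4 40;-6.9 -3.7 6.3 .4 .2 -.4 40;-6.9 -3.7 6.3 .4 .2 -.4 0;-6.9 -3.7 6.3 .4 .2 -.4 0;-6.9 -3.7 6.3 .4 .2 -.4 0;-6.9 -3.7 6.3 .4 .2 -.4 0' 40; python3 -m inch '.26 .01 0 0 0 0 0;.52 .04 0 0 0 0 0;1.03 .16 0 0 0 0 0;1.5 .36 0 0 0 0 0;1.98 .61 0 0 0 0 0;2.4 .96 0 0 0 0 0;2.74 1.32 0 0 0 0 0;2.74 1.32 0 0 0 0 0'; python3 -m inch '0 0 0 0 0 0 22;0 0 0 0 0 0 22;0 0 0 0 0 0 22';python3 - <<'E'
from h import *
e=np.radians(4.27);Qi=np.array([[np.cos(e),-np.sin(e)],[np.sin(e),np.cos(e)]]);S=np.array([615.3,-139.7])
print(Qi.T@(r.sense()['position'][:2]-S))
E
```

```text
time_s: 32.63
position: [519.9, -198.4, 28.6]
orientation: [-179.9, -0.0, 94.3]
contact_force: [14.2, 2.1, -18.2]
finger_gap: 10.6
gripper_force: 38.8
time_s: 33.3
position: [526.3, -167.9, 28.8]
orientation: [-179.3, -0.3, 94.3]
contact_force: [-12.1, 6.3, 5.4]
finger_gap: 10.5
gripper_force: 41.3
time_s: 33.55
position: [529.1, -170.0, 28.8]
orientation: [-179.7, -0.1, 94.3]
contact_force: [-0.3, 0.3, -1.2]
finger_gap: 18.7
gripper_force: 0.0
[-88.3 -23.8]
```

```bash
python3 -m inch '.2 .5 0 0 0 0 22;.4 1 0 0 0 0 22;.5 1.5 0 0 0 0 22;.6 2 0 0 0 0 22;.6 2.4 0 0 0 0 22;.6 2.8 0 0 0 0 22;.6 2.8 0 0 0 0 22';python3 -m inch '0 .3 0 0 0 0 22;0 .3 0 0 0 0 22;0 .3 0 0 0 0 22'; python3 -m inch '0 .3 0 0 0 0 22;0 .3 0 0 0 0 22;0 .3 0 0 0 0 22';python3 -m inch '0 -1.2 0 0 0 0 40;0 -1.2 0 0 0 0 40;0 -1.2 -4 0 0 0 60;0 -1.2 -8 0 0 0 80;0 -1.2 -12 0 0 0 100;0 -1.2 -16 0 0 0 100;-4 -1.2 -20 0 0 0 100;-8 -1.2 -20 0 0 0 100'; python3 - <<'E'
from h import *
im,c=shot('wrist','w10')
cv2.imwrite('pics/w10c.png',im)
t,_=shot('top','t10')
for cc,a,b in blobs(mask(t,'green'),15): print(cc,a,b)
E
```

```text
time_s: 34.13
position: [555.7, -161.3, 27.5]
orientation: [-179.5, -0.2, 94.3]
contact_force: [-2.4, 1.7, -0.2]
finger_gap: 19.0
gripper_force: 1.2
time_s: 34.38
position: [556.4, -161.0, 27.3]
orientation: [-179.3, -0.3, 94.3]
contact_force: [-13.6, 0.4, 4.6]
finger_gap: 18.8
gripper_force: 7.0
time_s: 34.63
position: [556.9, -160.7, 27.1]
orientation: [-179.0, -0.4, 94.3]
contact_force: [-27.4, -4.5, 11.3]
finger_gap: 18.8
gripper_force: 13.5
time_s: 35.3
position: [558.6, -232.2, 231.8]
orientation: [180.0, 0.1, 94.5]
contact_force: [1.4, -0.2, 1.0]
finger_gap: 85.7
gripper_force: 0.0
[360.7 193.9] 97 [358 175   8  38]
[348.7 180.1] 30 [344 179  11   4]
[262.1 204.9] 255 [251 182  20  40]
[340.7 190.5] 49 [338 185   6  13]
[246.3 208.1] 95 [245 192   6  31]
[352.9 208.8] 42 [348 204  10  10]
[484.8 285.7] 283 [474 277  23  18]
[473.5 290.1] 52 [469 281  10  19]
```

View pics/w10c.png

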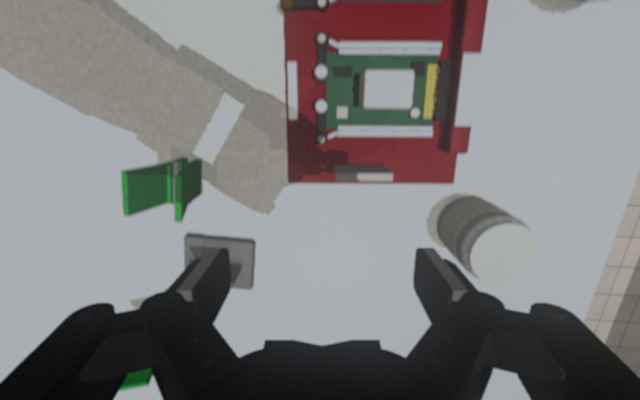

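The white card is seated too, with its pegs home at (321,72) and (321,106). The tag plate is at (364,174). Now the clip view.

```bash
python3 -m inch '-14 -19 0 0 0 70 100;-14 -19 0 0 0 70 100;-14 -19 0 0 0 70 100;-14 -19 0 0 0 70 100;-14 -19 0 0 0 70 100;-14 -19 0 0 0 70 100;-14 -19 0 0 0 70 100;-14 -19 0 0 0 70 100;-14 -19 0 0 0 70 100;-14 -19 0 0 0 70 100'>/dev/null;python3 -m inch '0 0 0 0 0 23 100;0 0 0 0 0 23 100;0 0 0 0 0 23 100;0 0 0 0 0 23 100;0 0 0 0 0 23 100';python3 - <<'E'
from h import *
row([380,-385,235],1,100)
im,c=shot('wrist','w11')
e=np.radians(4.27);Q=np.array([[np.cos(e),np.sin(e)],[-np.sin(e),np.cos(e)]]);S=np.array([615.3,-139.7])
_,c1=load('w1');print([Q@(onz(c1,p,57)[:2]-S) for p in [(544.5,82),(555,82),(538.5,139),(545,139)]])
w,c10=load('w10')
print([Q@(onz(c10,p,57)[:2]-S) for p in [(336,180),(393,180),(336,172),(393,172)]])
E
```

```text
time_s: 36.65
position: [377.8, -386.7, 226.3]
orientation: [-179.9, 0.4, 1.2]
contact_force: [-0.1, -0.7, -0.3]
finger_gap: 85.3
gripper_force: 0.0
at [ 377.8 -386.7  226.3] [-179.9    0.4    1.2] F [-0.1 -0.7 -0.3] gap 85.3 t 36.6
row: [ 0.2 -0.2 -0.9] [-0.1  0.4  0.2] 100  rows>=0.2/0.1
[array([  8.7, -78.8]), array([  8.8, -89.7]), array([-50. , -84.2]), array([-49.9, -91.3])]
[array([-49.4, -92.1]), array([ 10.3, -91.9]), array([-49.5, -83.6]), array([  9.7, -83.4])]
```

View pics/w11.png

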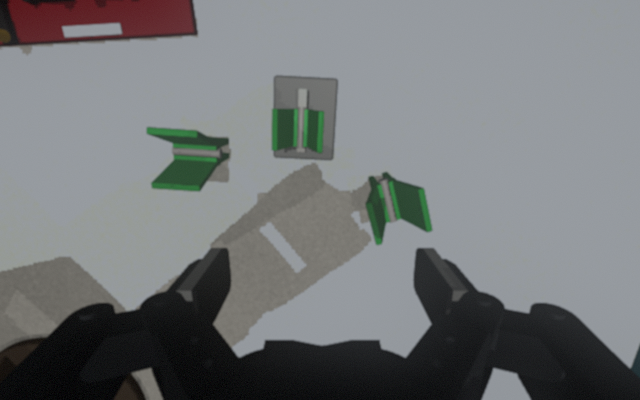

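The view shows the parked clip on its stand, with tails at (285,130) and (313,130), hinge at (303,130) and the stand at (306,117). The larger clips stand loose at (190,160) and (398,207). I've used my picture views, so from here I work from numbers.

```bash
python3 - <<'E'
from h import *
im,c=load('w11'); h=cv2.cvtColor(im,cv2.COLOR_BGR2HSV)
m=cv2.inRange(h,(45,110,20),(80,255,255)); k=np.zeros_like(m);k[95:165,262:335]=255;m&=k
for cc,a,b in blobs(m,30): print(cc,a,b)
ys=[v for v in range(114,146,3)]
Lc=[np.where(m[v])[0].min()-.5 for v in ys];Rc=[np.where(m[v])[0].max()+.5 for v in ys]
print(Lc,Rc)
for side,u0,u1 in (("L",272,292),("R",308,324)):
    print(side,[(u,np.where(m[:,u])[0].min(),np.where(m[:,u])[0].max()) for u in range(u0,u1,4)])
l=np.poly1d(np.polyfit(ys,Lc,1));q=np.poly1d(np.polyfit(ys,Rc,1))
for z in (105,109,113):
    A=[onz(c,(f(v),v),z)[:2] for f in (l,q) for v in (114,144)]
    print(z,A,"sep %.1f"%np.linalg.norm((A[0]+A[1]-A[2]-A[3])/2),"yaw",[np.degrees(np.arctan2(*(A[i]-A[i+1])[::-1])) for i in (0,2)])
# stand top outline z=12
d=cv2.inRange(h,(0,0,40),(180,40,115)); k[:]=0;k[68:168,262:345]=255; d=(d&k)|m
d=cv2.morphologyEx(d,cv2.MORPH_CLOSE,np.ones((9,9)))
cs=max(cv2.findContours(d,cv2.RETR_EXTERNAL,cv2.CHAIN_APPROX_NONE)[0],key=cv2.contourArea);print(cv2.boundingRect(cs))
P=np.array([onz(c,p,12)[:2] for p in cs[:,0]],np.float32);print(cv2.minAreaRect(P))
E
```

```text
[275.  129.1] 200 [273 109   5  41]
[294.4 127.5] 149 [292 109   5  37]
[306.2 128.1] 161 [304 110   7  37]
[319.1 131.5] 235 [315 112   9  40]
[np.float64(272.5), np.float64(272.5), np.float64(272.5), np.float64(272.5), np.float64(272.5), np.float64(272.5), np.float64(272.5), np.float64(272.5), np.float64(272.5), np.float64(272.5), np.float64(272.5)] [np.float64(322.5), np.float64(322.5), np.float64(322.5), np.float64(322.5), np.float64(322.5), np.float64(322.5), np.float64(322.5), np.float64(322.5), np.float64(321.5), np.float64(321.5), np.float64(321.5)]Traceback (most recent call last):
  File "<stdin>", line 9, in <module>
    return umr_minimum(a, axis, None, out, keepdims, initial, where)
ValueError: zero-size array to reduction operation minimum which has no identity
```

```bash
python3 - <<'E'
from h import *
im,c=load('w11'); h=cv2.cvtColor(im,cv2.COLOR_BGR2HSV)
C={"L":[(272.5,108.5),(272.5,149.5)],"R":[(323,111.5),(322,151.5)]}
for z in (105,109,113):
    A=[onz(c,p,z)[:2] for s in "LR" for p in C[s]]
    print(z,np.array(A).ravel(),"cen",np.mean(A,0),"sep %.1f wid %.1f %.1f"%(np.linalg.norm((A[0]+A[1]-A[2]-A[3])/2),np.linalg.norm(A[0]-A[1]),np.linalg.norm(A[2]-A[3])),"yaw",[np.degrees(np.arctan2(*(A[i]-A[i+1])[::-1])) for i in (0,2)])
d=cv2.inRange(h,(0,0,40),(180,60,125)); k=np.zeros_like(d);k[68:168,262:345]=255; d=(d|cv2.inRange(h,(45,90,0),(80,255,255)))&k
d=cv2.morphologyEx(d,cv2.MORPH_CLOSE,np.ones((9,9)))
cs=max(cv2.findContours(d,cv2.RETR_EXTERNAL,cv2.CHAIN_APPROX_NONE)[0],key=cv2.contourArea);print(cv2.boundingRect(cs))
P=np.array([onz(c,p,12)[:2] for p in cs[:,0]],np.float32);print(cv2.minAreaRect(P))
P=[onz(c,p,12)[:2] for p in [(275,76),(337,79),(332,160),(275,157)]];print(P,np.mean(P,0))
# plate top (bright strip) in front of the clip, z=57
b=cv2.inRange(h,(0,0,150),(180,60,255)); k[:]=0;k[80:110,294:312]=255
for cc,a,bb in blobs(b&k,10): print("plate",cc,a,bb,onz(c,cc,57))
E
```

```text
105 [ 444.9 -346.5  411.5 -345.7  443.4 -387.8  410.7 -387.6] cen [ 427.7 -366.9] sep 41.6 wid 33.4 32.7 yaw [np.float64(-1.3793377348260107), np.float64(-0.22492303015466877)]
109 [ 445.  -347.1  412.1 -346.3  443.5 -387.8  411.3 -387.6] cen [ 428.  -367.2] sep 41.0 wid 32.9 32.2 yaw [np.float64(-1.379337734825901), np.float64(-0.22492303015462226)]
113 [ 445.  -347.8  412.7 -347.   443.6 -387.8  411.9 -387.6] cen [ 428.3 -367.5] sep 40.3 wid 32.4 31.7 yaw [np.float64(-1.379337734825984), np.float64(-0.22492303015467702)]
(272, 75, 66, 93)
((428.481201171875, -366.26824951171875), (70.49324035644531, 98.8012466430664), 88.4329833984375)
[array([ 477.5, -335.5]), array([ 475.8, -402.1]), array([ 388. , -399.4]), array([ 390.1, -333.6])] [ 432.8 -367.6]
plate [302.1  97.3] 82 [300  90   6  16] [ 455.3 -367.6   57. ]
```

```bash
python3 -c "
from h import *
row([428,-367.3,80],-1.3,75)"
```

```text
at [ 377.7 -386.7  226.3] [-179.9    0.4    1.3] F [-0.4 -0.8  0.8] gap 85.7 t 36.7
row: [ 5.2 -1.8 14.6] [-0.1  0.4  2.6] 75  rows>=3.7/0.4
```

```bash
python3 -m inch '5.2 -1.8 0 -.1 .4 2.6 75;5.2 -1.8 4 -.1 .4 2.6 75;5.2 -1.8 8 -.1 .4 2.6 75;5.2 -1.8 11 -.1 .4 2.6 75;5.2 -1.8 13.5 -.1 .4 2.6 75;5.2 -1.8 14.6 -.1 .4 2.6 75;5.2 -1.8 14.6 -.1 .4 2.6 75;5.2 -1.8 14.6 -.1 .4 2.6 75'; python3 - <<'E'
from h import *
row([428,-367.3,80],-1.3,75)
im,c=shot('wrist','w12'); h=cv2.cvtColor(im,cv2.COLOR_BGR2HSV)
m=cv2.inRange(h,(45,110,20),(80,255,255));k=np.zeros_like(m);k[100:330,200:440]=255
for cc,a,b in blobs(m&k,40): print(cc,a,b,onz(c,cc,109)[:2])
E
```

```text
time_s: 37.37
position: [428.1, -367.3, 80.3]
orientation: [-179.9, 0.0, -1.3]
contact_force: [-0.5, 0.1, 1.3]
finger_gap: 64.2
gripper_force: 0.0
at [ 428.1 -367.3   80.3] [-179.9    0.    -1.3] F [-0.5  0.1  1.3] gap 64.2 t 37.4
row: [-0. -0.  0.] [-0.1  0.  -0. ] 75  rows>=0.0/0.0
[345.4 259.5] 3008 [324 198  44 119] [ 438.2 -379. ]
[288.3 261.2] 3039 [266 207  46 109] [ 438.  -355.9]
```

```bash
python3 -m inch '0 0 0 0 0 0 50;0 0 0 0 0 0 40;0 0 0 0 0 0 30;0 0 0 0 0 0 20;0 0 0 0 0 0 10;0 0 0 0 0 0 5;0 0 0 0 0 0 5;0 0 0 0 0 0 5;0 0 0 0 0 0 5;0 0 0 0 0 0 5' 40; python3 -m inch '0 0 0 0 0 0 5;0 0 0 0 0 0 5'
```

```text
time_s: 38.25
position: [427.9, -366.8, 81.0]
orientation: [-180.0, -0.0, -1.3]
contact_force: [-0.3, 3.5, 10.3]
finger_gap: 17.0
gripper_force: 39.6
time_s: 38.42
position: [427.9, -366.8, 81.0]
orientation: [-180.0, -0.0, -1.3]
contact_force: [-0.0, 4.7, 10.5]
finger_gap: 16.8
gripper_force: 39.6
```

```bash
python3 -m inch '0 0 -1.5 0 0 0 5;0 0 -3 0 0 0 5;0 0 -5 0 0 0 5;0 0 -8 0 0 0 5;0 0 -8 0 0 0 5;0 0 -8 0 0 0 5'; python3 - <<'E'
from h import *
row([601.9,-228.7,151],4.27,5)
im,c=shot('wrist','w13'); h=cv2.cvtColor(im,cv2.COLOR_BGR2HSV)
m=cv2.inRange(h,(45,110,20),(80,255,255));k=np.zeros_like(m);k[100:330,200:440]=255
for cc,a,b in blobs(m&k,40): print(cc,a,b)
E
```

```text
time_s: 38.92
position: [428.1, -367.5, 161.3]
orientation: [179.9, -0.1, -1.3]
contact_force: [-0.5, -0.2, -0.8]
finger_gap: 16.9
gripper_force: 39.8
at [ 428.1 -367.5  161.3] [179.9  -0.1  -1.3] F [-0.5 -0.2 -0.8] gap 16.9 t 38.9
row: [ 17.1 -14.3   1. ] [ 0.1 -0.1 -5.6] 5  rows>=5.3/0.8
[334.3 255.4] 1376 [324 202  23 109]
[308.4 257.9] 1322 [297 210  22 101]
[212.8 220.7] 47 [204 219  16   4]
[207.  248.6] 607 [200 231  21  52]
[431.1 267.7] 305 [422 249  18  36]
[410.6 269.7] 293 [403 253  17  34]
```

```bash
python3 -m inch '11 -13.5 0 0 0 -5.6 5;11 -13.5 0 0 0 -5.6 5;11 -13.5 0 0 0 -5.6 5;11 -13.5 0 0 0 -5.6 5;11 -13.5 0 0 0 -5.6 5;11 -13.5 0 0 0 -5.6 5;11 -13.5 0 0 0 -5.6 5'; python3 - <<'E'
from h import *
im,c=shot('wrist','w14'); h=cv2.cvtColor(im,cv2.COLOR_BGR2HSV)
e=np.radians(4.27);Q=np.array([[np.cos(e),np.sin(e)],[-np.sin(e),np.cos(e)]]);S=np.array([615.3,-139.7])
K=np.array([proj(c,[*(S+Q.T@np.array(p)),57]) for p in [(-50,-83.8),(-50,-91.8),(10,-83.8),(10,-91.8)]]);print(K)
u,v=K.mean(0).astype(int);g=cv2.cvtColor(im,cv2.COLOR_BGR2GRAY)
a,b=int(K[:,1].min()),int(K[:,1].max())
for vv in np.linspace(a+8,b-4,6).astype(int): print(vv,list(zip(range(u-30,u+31,3),g[vv,u-30:u+31:3],h[vv,u-30:u+31:3,1])))
print([(vv,g[vv,u],h[vv,u,1]) for vv in range(max(a-12,0),b+14,2)])
E
```

```text
time_s: 39.55
position: [540.5, -234.3, 158.7]
orientation: [-179.9, 0.1, 4.3]
contact_force: [0.3, -1.0, -0.4]
finger_gap: 16.8
gripper_force: 39.8
[[313.7 157. ]
 [323.9 157. ]
 [313.2  75.7]
 [324.1  75.7]]
83 [(288, np.uint8(85), np.uint8(143)), (291, np.uint8(84), np.uint8(145)), (294, np.uint8(84), np.uint8(146)), (297, np.uint8(84), np.uint8(145)), (300, np.uint8(84), np.uint8(145)), (303, np.uint8(85), np.uint8(144)), (306, np.uint8(85), np.uint8(144)), (309, np.uint8(84), np.uint8(141)), (312, np.uint8(124), np.uint8(56)), (315, np.uint8(188), np.uint8(4)), (318, np.uint8(188), np.uint8(4)), (321, np.uint8(189), np.uint8(5)), (324, np.uint8(141), np.uint8(43)), (327, np.uint8(90), np.uint8(135)), (330, np.uint8(92), np.uint8(132)), (333, np.uint8(93), np.uint8(128)), (336, np.uint8(93), np.uint8(128)), (339, np.uint8(134), np.uint8(18)), (342, np.uint8(190), np.uint8(10)), (345, np.uint8(189), np.uint8(12)), (348, np.uint8(189), np.uint8(12))]
97 [(288, np.uint8(85), np.uint8(142)), (291, np.uint8(83), np.uint8(146)), (294, np.uint8(83), np.uint8(146)), (297, np.uint8(83), n
[... 4836 characters left out ...]
p.uint8(182), np.uint8(10)), (133, np.uint8(182), np.uint8(8)), (135, np.uint8(182), np.uint8(8)), (137, np.uint8(181), np.uint8(8)), (139, np.uint8(182), np.uint8(8)), (141, np.uint8(180), np.uint8(8)), (143, np.uint8(179), np.uint8(8)), (145, np.uint8(169), np.uint8(7)), (147, np.uint8(167), np.uint8(9)), (149, np.uint8(166), np.uint8(9)), (151, np.uint8(166), np.uint8(9)), (153, np.uint8(165), np.uint8(9)), (155, np.uint8(167), np.uint8(8)), (157, np.uint8(147), np.uint8(18)), (159, np.uint8(85), np.uint8(116)), (161, np.uint8(79), np.uint8(141)), (163, np.uint8(75), np.uint8(144)), (165, np.uint8(75), np.uint8(146)), (167, np.uint8(75), np.uint8(144)), (169, np.uint8(76), np.uint8(142))]
```

```bash
python3 -c "
from h import *
row([601.7,-228.7,81],4.27,5)"
```

```text
at [ 540.2 -235.   159. ] [-179.9    0.1    4.3] F [-0.2 -0.5 -0.4] gap 16.7 t 39.6
row: [ 6.2 -0.2  7.8] [-0.1  0.1 -0. ] 5  rows>=2.4/0.0
```

```bash
python3 -m inch '3 -.1 0 0 0 0 5;6.2 -.17 0 0 0 0 5;6.2 -.17 0 0 0 0 5;6.2 -.17 2 0 0 0 5;6.2 -.17 4 0 0 0 5;6.2 -.17 5 0 0 0 5;6.2 -.17 5 0 0 0 5;6.2 -.17 5 0 0 0 5'; python3 -c "
from h import *
row([601.7,-228.7,81],4.27,5)"
```

```text
time_s: 40.27
position: [602.0, -229.2, 109.7]
orientation: [-179.9, 0.1, 4.2]
contact_force: [0.9, 0.6, -0.9]
finger_gap: 17.2
gripper_force: 39.8
at [ 602.  -229.2  109.7] [-179.9    0.1    4.2] F [ 0.9  0.6 -0.9] gap 17.2 t 40.3
row: [-0.  -0.1  2.9] [-0.1  0.1 -0.1] 5  rows>=0.7/0.0
```

```bash
python3 -m inch '0 -.05 .8 0 0 0 5;0 -.05 1.6 0 0 0 5;0 -.05 2.2 0 0 0 5;0 -.05 2.5 0 0 0 5;0 -.05 2.5 0 0 0 5'; python3 -m inch '0 0 .2 0 0 0 5;0 0 .35 0 0 0 5;0 0 .35 0 0 0 5;0 0 .35 0 0 0 5'
```

```text
time_s: 40.68
position: [602.2, -227.7, 84.0]
orientation: [-179.9, 0.1, 4.3]
contact_force: [0.7, 0.7, -0.4]
finger_gap: 16.7
gripper_force: 39.8
time_s: 41.02
position: [602.6, -227.8, 81.5]
orientation: [-179.9, 0.0, 4.3]
contact_force: [-0.6, 0.6, -0.9]
finger_gap: 16.6
gripper_force: 39.8
```

```bash
python3 -m inch '-.05 .09 0 0 0 0 5;-.05 .09 .12 0 0 0 5;-.05 .09 .12 0 0 0 5'; python3 -m inch '0 0 0 0 0 0 20;0 0 0 0 0 0 25;0 0 0 0 0 0 30;0 0 0 0 0 0 40;0 0 0 0 0 0 50;0 0 0 0 0 0 60;0 0 0 0 0 0 70;0 0 0 0 0 0 75;0 0 0 0 0 0 75'
```

```text
time_s: 41.27
position: [602.3, -228.5, 81.1]
orientation: [-179.9, -0.0, 4.3]
contact_force: [-1.5, 2.6, 6.9]
finger_gap: 17.0
gripper_force: 41.0
time_s: 42.02
position: [602.2, -228.9, 80.2]
orientation: [-179.9, 0.0, 4.3]
contact_force: [0.0, 0.4, 0.5]
finger_gap: 63.9
gripper_force: 0.0
```

```bash
python3 -m inch '0 0 -3 0 0 0 75;0 0 -7 0 0 0 80;0 0 -11 0 0 0 90;0 0 -15 0 0 0 100;-4 0 -16 0 0 0 100;-8 0 -16 0 0 0 100;-10 0 -16 0 0 0 100;-10 0 -16 0 0 0 100'; python3 - <<'E'
from h import *
im,c=shot('wrist','w15'); h=cv2.cvtColor(im,cv2.COLOR_BGR2HSV)
e=np.radians(4.27);Q=np.array([[np.cos(e),np.sin(e)],[-np.sin(e),np.cos(e)]]);S=np.array([615.3,-139.7])
print(r.sense()['position'])
m=cv2.inRange(h,(45,110,20),(80,255,255))
for cc,a,b in blobs(m,40): print(cc,a,b,Q@(onz(c,cc,109)[:2]-S))
# expected tail-top corners for a clip on (-20,-87.8), pin z 67
print([proj(c,[*(S+Q.T@np.array([x,y])),109]) for x in (-37,-3) for y in (-66.3,-109.3)])
k=(m>0)&(np.arange(640)[None]>200)&(np.arange(640)[None]<480)&(np.arange(400)[:,None]<230)
vv,uu=np.where(k); print(uu.min(),uu.max(),vv.min(),vv.max())
t,ct=shot('top','t15')
for n,S2 in (("blue",(595.1,129.5)),):
    for cc,a,b in blobs(mask(t,'blue')): print("blue",cc,a,Q@(onz(ct,cc,60)[:2]-np.array(S2)))
E
```

```text
time_s: 42.68
position: [499.2, -236.3, 241.1]
orientation: [-179.9, 0.0, 4.2]
contact_force: [-0.7, -1.4, 0.2]
finger_gap: 85.2
gripper_force: 0.0
[ 501.2 -236.6  241.1]
[12.7 85.4] 869 [ 0 41 32 72] [-35.5 168.9]
[298.4  67. ] 339 [294  44  14  44] [-21.6 -70.2]
[341.3  64.8] 217 [339  45   6  42] [ -20.  -105.4]
[313.8  71.6] 168 [312  52   5  39] [-25.2 -82.7]
[325.5  70.7] 157 [324  52   5  39] [-24.4 -92.4]
[331.5 257.3] 354 [313 251  42  14] [-193.9  -98.6]
[326.  295.2] 149 [309 287  39  13] [-236.2  -93.3]
[509.7 300.6] 345 [493 286  36  26] [-242.6 -280.2]
[array([294.2,  86.9]), array([345.7,  86.8]), array([293.1,  42.1]), array([346.6,  42. ])]
294 344 44 90
blue [254.5 171.6] 146 [79.5 -3.4]
blue [254.4 198.6] 207 [1.4 0.4]
blue [250.1 222.6] 16 [-64.5  15.5]
blue [258.6 235.5] 81 [-101.8   -6. ]
```

```bash
python3 -c "
from plant import r
print(r.sign_off())"
```

```text
the job is handed in; nothing more can be done
None
```

The job is handed in after 42.7 s: the blue and white cards are locked in their slots, no yellow card was on the bench, and the smallest green clip is upright and down on the middle of the rack's tag plate, within about 2 mm. Levers were last checked just after their pushes, and I never picture-checked the bowl, bottle and tin, though the arm stayed clear of them.

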